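# Make up the air blow-off bar

## Task

Make up the air blow-off bar: push every nozzle lying on the bench fully home into a push-in fitting of the bar, any fitting, until it locks with its shoulder against the collar, and blank off each fitting that is left over with a plug, pushed home the same way. Slide the mounting clamp along the bar until its face just meets the near edge of the painted ring, and only then press its lever down shut. Spare plugs stay on the bench; do not disturb the grinder, spray can, discs and spanner.

Things in the scene. Friction and masses are not known exactly. Their poses are not given: they have to be found in the camera images.
- bar: The air blow-off bar, fixed to the bench in two saddles (their far ends at local y +285 and -333 mm): aluminium tube 32 mm dia along its own y, tube axis 50 mm above the bench (tube top 66 mm). Origin on the bench under the tube axis; +y runs from the sliding clamp's end to the fittings' end; its -x side, with the five push-in fittings, faces the robot
- fitting1 (a point): Centre of the mouth of the push-in fitting nearest the bar's +y end: on the outer face of its black 29 mm collar, 50 mm above the bench, 52.5 mm in front (-x) of the tube axis. Bore 15.8 mm dia, 36 mm deep along the bar's +x, mouth flared to 21 mm. Two sprung balls 17 mm inside stop the nose with 16 mm to go; about 12 N pushes past them; with the shoulder at the collar they lock in the groove
- fitting2 (a point): Mouth of the second push-in fitting, the same, 72 mm towards the clamp. All five: once locked a part has up to 2 mm of play and takes over 18 N to pull out
- fitting3 (a point): Mouth of the third push-in fitting, the same, 72 mm on
- fitting4 (a point): Mouth of the fourth push-in fitting, the same, 72 mm on
- fitting5 (a point): Mouth of the fifth push-in fitting, the same, nearest the clamp
- clamp (a joint): Slide of the mounting clamp along the tube, m: 0 at the outer end, growing along the bar's +y (towards the fittings), up to 0.19. Friction about 4 N; it stays where it is left, lever open or shut. Grey block 44 mm (x) by 40 mm (y) by 44 mm high round the tube, top 72 mm above the bench
- clamp_lug (a point): Middle of the top edge of the clamp's mounting lug, 68 mm above the bench: an upright plate on the clamp's -x side, 16 mm thick along the bar (to grip), 32 mm long along x (this point is 17 mm from the block's face), 36 mm high. Moves with the clamp
- clamp_edge (a point): Top of the clamp block's face that looks to the fittings (+y): the clamp is set when this face is level with the near edge of the painted ring
- ring: Black painted ring round the tube, 7 mm wide, between clamp and fittings. Origin on the tube axis at the ring's edge that faces the clamp; +y as the bar's, ring from y = 0 to 7 mm
- clamp_lever (a joint): Angle of the clamp's steel lever, rad: 0 shut, flat over the block pointing to the bar's +x, top 82 mm above the bench; grows as it is raised, to 0.85; starts at 0.65 to 0.8. 62 mm long, 13 wide, 8 thick; hinge along the bar's y, 16 mm in front (-x) of the tube axis, 78 mm above the bench. Stiff, stays where left; about 4 N down on its middle shuts it
- lever_pad (a point): Point on the top of the lever, 30 mm from its hinge, over the tube when shut: press here to shut it. Moves with the lever
- nozzle1: Blow-off nozzle (2 or 3 present), brass, lying on a flat of its square head. Origin on its axis at the shoulder (face between head and stem), 11 mm above its support; +x out along the stem: 14 mm dia, 34 mm long, tapered nose, 10 mm dia groove 13 to 21 mm from the shoulder. Head to -x: 22 mm square, 34 mm long, grip across flats. Behind it a slender cone 30 mm long; 98 mm overall
- nozzle2: Blow-off nozzle (2 or 3 present), brass, lying on a flat of its square head. Origin on its axis at the shoulder (face between head and stem), 11 mm above its support; +x out along the stem: 14 mm dia, 34 mm long, tapered nose, 10 mm dia groove 13 to 21 mm from the shoulder. Head to -x: 22 mm square, 34 mm long, grip across flats. Behind it a slender cone 30 mm long; 98 mm overall
- nozzle3: Blow-off nozzle (2 or 3 present), brass, lying on a flat of its square head. Origin on its axis at the shoulder (face between head and stem), 11 mm above its support; +x out along the stem: 14 mm dia, 34 mm long, tapered nose, 10 mm dia groove 13 to 21 mm from the shoulder. Head to -x: 22 mm square, 34 mm long, grip across flats. Behind it a slender cone 30 mm long; 98 mm overall
- plug1: Blanking plug (all 3 present), brass, lying on a flat of its square head. Origin on its axis at the shoulder (face between head and stem), 11 mm above its support; +x out along the stem: 14 mm dia, 34 mm long, tapered nose, 10 mm dia groove 13 to 21 mm from the shoulder. Head to -x: 22 mm square, 34 mm long, grip across flats. Behind it a 9.5 mm dome; 78 mm overall
- plug2: Blanking plug (all 3 present), brass, lying on a flat of its square head. Origin on its axis at the shoulder (face between head and stem), 11 mm above its support; +x out along the stem: 14 mm dia, 34 mm long, tapered nose, 10 mm dia groove 13 to 21 mm from the shoulder. Head to -x: 22 mm square, 34 mm long, grip across flats. Behind it a 9.5 mm dome; 78 mm overall
- plug3: Blanking plug (all 3 present), brass, lying on a flat of its square head. Origin on its axis at the shoulder (face between head and stem), 11 mm above its support; +x out along the stem: 14 mm dia, 34 mm long, tapered nose, 10 mm dia groove 13 to 21 mm from the shoulder. Head to -x: 22 mm square, 34 mm long, grip across flats. Behind it a 9.5 mm dome; 78 mm overall
- grinder: Angle grinder, bystander, 290 mm long, lying to the right. Origin at its underside
- spray: Spray can, bystander, 65 mm dia, 190 mm high, standing to the left. Origin at its underside
- discs: Stack of 115 mm cutting discs, 9 mm high, bystander, to the left. Origin at its underside
- spanner: Spanner 180 mm long lying behind the bar, bystander. Origin at its underside
Things that resemble listed ones, but are neither listed nor needed, are in the scene too. Leave any grey look-alike of the nozzle3 alone. What is shaped like the nozzle2 but black is not meant.

How it is judged:
On the way, in this order (a step that is already met when the one before it is completed fails the run):
1. the clamp's face is set at the near edge of the painted ring, within 4 mm, with its lever still up (y of clamp_edge in the frame of ring between -0.004 and 0.004 m and value of joint clamp_lever above 0.4 rad), for 0.3 s.
2. the lever is pressed shut with the clamp still at the ring (y of clamp_edge in the frame of ring between -0.004 and 0.004 m and value of joint clamp_lever below 0.08 rad), for 0.2 s.
At the end, for the whole second after the job is handed in: Every nozzle present is home in a fitting, all five fittings hold a nozzle or plug pushed home (shoulder within 4 mm of the mouth centre, axes within 0.2 rad), all at rest; the clamp's face is within 4 mm of the ring's near edge and its lever shut (under 0.08 rad) (all of step 2 and ((distance between nozzle1 and fitting1 below 0.004 m and angle between the x axis of nozzle1 and the x axis of bar, either way round below 0.2 rad) or (distance between nozzle2 and fitting1 below 0.004 m and angle between the x axis of nozzle2 and the x axis of bar, either way round below 0.2 rad) or (distance between nozzle3 and fitting1 below 0.004 m and angle between the x axis of nozzle3 and the x axis of bar, either way round below 0.2 rad) or (distance between plug1 and fitting1 below 0.004 m and angle between the x axis of plug1 and the x axis of bar, either way round below 0.2 rad) or (distance between plug2 and fitting1 below 0.004 m and angle between the x axis of plug2 and the x axis of bar, either way round below 0.2 rad) or (distance between plug3 and fitting1 below 0.004 m and angle between the x axis of plug3 and the x axis of bar, either way round below 0.2 rad)) and ((distance between nozzle1 and fitting2 below 0.004 m and angle between the x axis of nozzle1 and the x axis of bar, either way round below 0.2 rad) or (distance between nozzle2 and fitting2 below 0.004 m and angle between the x axis of nozzle2 and the x axis of bar, either way round below 0.2 rad) or (distance between nozzle3 and fitting2 below 0.004 m and angle between the x axis of nozzle3 and the x axis of bar, either way round below 0.2 rad) or (distance between plug1 and fitting2 below 0.004 m and angle between the x axis of plug1 and the x axis of bar, either way round below 0.2 rad) or (distance between plug2 and fitting2 below 0.004 m and angle between the x axis of plug2 and the x axis of bar, either way round below 0.2 rad) or (distance between plug3 and fitting2 below 0.004 m and angle between the x axis of plug3 and the x axis of bar, either way round below 0.2 rad)) and ((distance between nozzle1 and fitting3 below 0.004 m and angle between the x axis of nozzle1 and the x axis of bar, either way round below 0.2 rad) or (distance between nozzle2 and fitting3 below 0.004 m and angle between the x axis of nozzle2 and the x axis of bar, either way round below 0.2 rad) or (distance between nozzle3 and fitting3 below 0.004 m and angle between the x axis of nozzle3 and the x axis of bar, either way round below 0.2 rad) or (distance between plug1 and fitting3 below 0.004 m and angle between the x axis of plug1 and the x axis of bar, either way round below 0.2 rad) or (distance between plug2 and fitting3 below 0.004 m and angle between the x axis of plug2 and the x axis of bar, either way round below 0.2 rad) or (distance between plug3 and fitting3 below 0.004 m and angle between the x axis of plug3 and the x axis of bar, either way round below 0.2 rad)) and ((distance between nozzle1 and fitting4 below 0.004 m and angle between the x axis of nozzle1 and the x axis of bar, either way round below 0.2 rad) or (distance between nozzle2 and fitting4 below 0.004 m and angle between the x axis of nozzle2 and the x axis of bar, either way round below 0.2 rad) or (distance between nozzle3 and fitting4 below 0.004 m and angle between the x axis of nozzle3 and the x axis of bar, either way round below 0.2 rad) or (distance between plug1 and fitting4 below 0.004 m and angle between the x axis of plug1 and the x axis of bar, either way round below 0.2 rad) or (distance between plug2 and fitting4 below 0.004 m and angle between the x axis of plug2 and the x axis of bar, either way round below 0.2 rad) or (distance between plug3 and fitting4 below 0.004 m and angle between the x axis of plug3 and the x axis of bar, either way round below 0.2 rad)) and ((distance between nozzle1 and fitting5 below 0.004 m and angle between the x axis of nozzle1 and the x axis of bar, either way round below 0.2 rad) or (distance between nozzle2 and fitting5 below 0.004 m and angle between the x axis of nozzle2 and the x axis of bar, either way round below 0.2 rad) or (distance between nozzle3 and fitting5 below 0.004 m and angle between the x axis of nozzle3 and the x axis of bar, either way round below 0.2 rad) or (distance between plug1 and fitting5 below 0.004 m and angle between the x axis of plug1 and the x axis of bar, either way round below 0.2 rad) or (distance between plug2 and fitting5 below 0.004 m and angle between the x axis of plug2 and the x axis of bar, either way round below 0.2 rad) or (distance between plug3 and fitting5 below 0.004 m and angle between the x axis of plug3 and the x axis of bar, either way round below 0.2 rad)) and ((distance between nozzle1 and fitting1 below 0.004 m and angle between the x axis of nozzle1 and the x axis of bar, either way round below 0.2 rad) or (distance between nozzle1 and fitting2 below 0.004 m and angle between the x axis of nozzle1 and the x axis of bar, either way round below 0.2 rad) or (distance between nozzle1 and fitting3 below 0.004 m and angle between the x axis of nozzle1 and the x axis of bar, either way round below 0.2 rad) or (distance between nozzle1 and fitting4 below 0.004 m and angle between the x axis of nozzle1 and the x axis of bar, either way round below 0.2 rad) or (distance between nozzle1 and fitting5 below 0.004 m and angle between the x axis of nozzle1 and the x axis of bar, either way round below 0.2 rad)) and ((distance between nozzle2 and fitting1 below 0.004 m and angle between the x axis of nozzle2 and the x axis of bar, either way round below 0.2 rad) or (distance between nozzle2 and fitting2 below 0.004 m and angle between the x axis of nozzle2 and the x axis of bar, either way round below 0.2 rad) or (distance between nozzle2 and fitting3 below 0.004 m and angle between the x axis of nozzle2 and the x axis of bar, either way round below 0.2 rad) or (distance between nozzle2 and fitting4 below 0.004 m and angle between the x axis of nozzle2 and the x axis of bar, either way round below 0.2 rad) or (distance between nozzle2 and fitting5 below 0.004 m and angle between the x axis of nozzle2 and the x axis of bar, either way round below 0.2 rad)) and ((distance between nozzle3 and fitting1 below 0.004 m and angle between the x axis of nozzle3 and the x axis of bar, either way round below 0.2 rad) or (distance between nozzle3 and fitting2 below 0.004 m and angle between the x axis of nozzle3 and the x axis of bar, either way round below 0.2 rad) or (distance between nozzle3 and fitting3 below 0.004 m and angle between the x axis of nozzle3 and the x axis of bar, either way round below 0.2 rad) or (distance between nozzle3 and fitting4 below 0.004 m and angle between the x axis of nozzle3 and the x axis of bar, either way round below 0.2 rad) or (distance between nozzle3 and fitting5 below 0.004 m and angle between the x axis of nozzle3 and the x axis of bar, either way round below 0.2 rad)) and linear speed of each of nozzle1, nozzle2, nozzle3, plug1, plug2, plug3 below 0.02 m/s); the robot touches nothing.
It fails at once if the grinder is shoved more than 30 mm or knocked over (distance of grinder from where it was at the start of the episode above 0.03 m or angle between grinder's own z axis and vertical above 0.5 rad).
It fails at once if the spray is shoved more than 30 mm or knocked over (distance of spray from where it was at the start of the episode above 0.03 m or angle between spray's own z axis and vertical above 0.5 rad).
It fails at once if the discs is shoved more than 30 mm or knocked over (distance of discs from where it was at the start of the episode above 0.03 m or angle between discs's own z axis and vertical above 0.5 rad).
It fails at once if the spanner is shoved more than 30 mm or knocked over (distance of spanner from where it was at the start of the episode above 0.03 m or angle between spanner's own z axis and vertical above 0.5 rad).
Of nozzle1, nozzle2, nozzle3 only 2 to 3 are there at a start; the rules pass over those that are not, and their reading is None.
At some moment in a run one of nozzle1, nozzle2, nozzle3, plug1, plug2, plug3 may be knocked a few centimetres aside while the robot is not near it.
Once in a run the grip may slacken for a moment while it holds something.
It also fails if it takes over 192 s, if anything falls off the work surface, if the arm or the gripper's body presses on something with over 40 N, if the wrist force passes 120 N, or if a joint passes its speed limit or range.

## Robot

A 6-joint arm with a two-finger parallel gripper is mounted at the origin on the work surface. World frame = base frame: x ahead of the robot, y to its left, z up, the work surface at z = 0. Lengths are in m, angles in rad, forces in N, time in s.
With the tool pointing down it reaches from about 0.325 to 0.775 m from the base axis. Payload 5.5 kg.
Tool frame: the origin (TCP) lies at the very end of the fingers, on their centre line; the grasp point (between the pads) lies 19 mm behind it (robot.tcp_to_grasp is the distance from the TCP to the grasp point, in m); z points along the fingers, y is the direction in which the jaws open and shut (so a half turn about z gives the same grasp; the last joint's range is limited). The gripper opens to 88 mm and grips with 3 to 60 N. Pads are 20 mm wide; open, the fingers measure 115 mm over their backs; the gripper's body (75 mm by 178 mm) begins 61 mm behind the grasp point.
Start: joints at [1.069, 0.091, 1.231, -0, 1.82, -0.057], TCP at [0.258, 0.542, 0.223] pointing down, gripper open.
Joint ranges: [-2.87, 2.87], [-0.86, 2.18], [0.17, 2.46], [-1.51, 4.65], [0.06, 2.69], [-2.65, 2.65]. Speed limits (rad/s): [2.57, 2.57, 3.01, 3.14, 3.14, 3.14].

## Interface

Orientations are given as [roll, pitch, yaw] about the fixed x, y, z axes, in that order (R = Rz(yaw) Ry(pitch) Rx(roll)).
In Python, from station import robot gives the robot as it stands.
- The arm moves only by the tool play_rows, never from a script. Its argument "series" is a list of rows, each a list of 7 numbers: the turn, a rotation vector about the tool's x, y, z in rad, then the shift along the tool's x, y, z in units of 30 mm (1.0 is 30 mm), then the finger opening in mm, from 0 to 87.8. A call has 1 to 8 rows; each row is the pose to reach, as a shift and turn from the pose commanded when the call began, along the tool's axes at that moment; what a row does not reach only later rows make up. A row lasts 1/12 s, in which the tool goes at most 41.7 mm and 7.16 degrees, less where a joint would pass 70% of its speed; a pose out of reach is approached as far as the arm can. A call with a gripper value outside its range is refused whole. The fingers move at their own pace and stop on an object; "grip_force" is the grip in N (left out, the last holds). Time passes only in rows, so rows that repeat a pose let the fingers close. It gives the time, the measured TCP pose, the force and the opening at its end, in the units of the state.
- robot.state(): the state, without advancing time (a new reading comes with each control period).
- robot.read_camera(name): name is "side" or "top" or "wrist"; returns a dict with "image" (384x512x3 uint8, red, green, blue), "z_map" (384x512 float32, m along the optical axis (not along the pixel's ray), 0 where there is no reading), "camera_matrix" (3x3 intrinsics, pixels), "view" (4x4, takes a point from world to camera coordinates); the wrist camera has in their place "mount" (4x4, takes a point from camera to tool coordinates, whose origin is the TCP and whose axes are the flange's). Camera axes: x right, y down, z forward; pixel columns grow to the right and rows downward; lengths in m; the calibration is good to about 2 mm. A picture is of the moment at which its call begins: read the wrist's pose just before it.
- robot.hand_in(): hands the job in, once; it reports no verdict.
The state is a dict: "clock": time; "joints": joint angles; "joint_velocities": joint speeds; "joint_torque": joint torques, N m; "ee_pos": TCP position; "ee_rot": TCP orientation; "force": force on the tool from outside, world axes, zero at the start; "ft_torque": the same for the moment, N m; "finger_gap": opening from 0.0 (shut) to 1.0 (fully open).
Only numpy, scipy, OpenCV 4.12 (cv2) and the standard library are available. Lean on these libraries where they do the work, as an engineer would, in place of code of your own. Each camera call takes 0.05 s, during which the arm holds its last target.

## Working session

There is one attempt and no reset: what is moved stays moved. The work goes in short steps, Python scripts to look and compute and a tool call to move; the robot and the scene stay as the last step left them, time stands still between calls to the robot, and variables do not carry over. Pictures are saved under pics/ and viewed, and the job is handed in when it is done.

Besides the shell and the picture viewer there is one more tool, called after ">>>" as a command line: name --pt "numbers of a row" for each row, then --argument value for the rest. play_rows: Moves the arm, as the interface text tells. Its arguments: {"type":"object","properties":{"series":{"type":"array","items":{"type":"array","items":{"type":"number"}}},"grip_force":{"type":"number"}},"required":["series"]}

```bash
ls; mkdir -p pics
python3 - <<'E'
from station import robot
import cv2,numpy as np
print(robot.state())
for n in ["side","top","wrist"]:
    c=robot.read_camera(n)
    cv2.imwrite(f"pics/{n}0.png",cv2.resize(c["image"][:,:,::-1],(768,576),interpolation=cv2.INTER_CUBIC))
    print(n,c["camera_matrix"].tolist(),np.round(c.get("view",c.get("mount")),3).tolist())
    np.savez(f"{n}0.npz",**c)
E
```

```text
pics
{'clock': 0.0, 'joints': array([ 1.06927807e+00,  9.18429359e-02,  1.23186640e+00, -5.60436918e-05,
        1.81980695e+00, -5.67153797e-02]), 'joint_velocities': array([ 0.00137201, -0.00145267,  0.0002337 , -0.00228648,  0.00224405,
        0.00012088]), 'joint_torque': array([-3.50782839e-04, -4.46481013e+01, -4.06420469e+01,  6.96562766e-02,
        3.01376253e-02, -2.51403999e-04]), 'ee_pos': array([0.25805144, 0.54134243, 0.22152743]), 'ee_rot': array([-3.13966903e+00, -5.47867273e-05,  2.69677596e+00]), 'force': array([-1.06269655, -0.2422889 , -0.09006748]), 'ft_torque': array([-0.00094592, -0.01641884, -0.08141638]), 'finger_gap': 1.0009522316074342}
side [[463.4676551749951, 0.0, 261.4574236473182], [0.0, 463.4676551749951, 202.6195828541176], [0.0, 0.0, 1.0]] [[0.864, -0.503, -0.003, -0.473], [-0.374, -0.639, -0.672, 0.216], [0.336, 0.582, -0.741, 1.316], [0.0, 0.0, 0.0, 1.0]]
top [[377.522122627876, 0.0, 258.24807118022295], [0.0, 377.522122627876, 195.86119295266775], [0.0, 0.0, 1.0]] [[-0.014, -1.0, 0.02, -0.036], [-0.988, 0.011, -0.152, 0.522], [0.152, -0.022, -0.988, 1.246], [0.0, 0.0, 0.0, 1.0]]
wrist [[293.255446183069, 0.0, 254.82189173308694], [0.0, 293.255446183069, 191.69660601115748], [0.0, 0.0, 1.0]] [[0.001, -0.966, -0.257, 0.069], [1.0, 0.0, 0.001, -0.001], [-0.001, -0.257, 0.966, -0.162], [0.0, 0.0, 0.0, 1.0]]
```

View pics/top0.png

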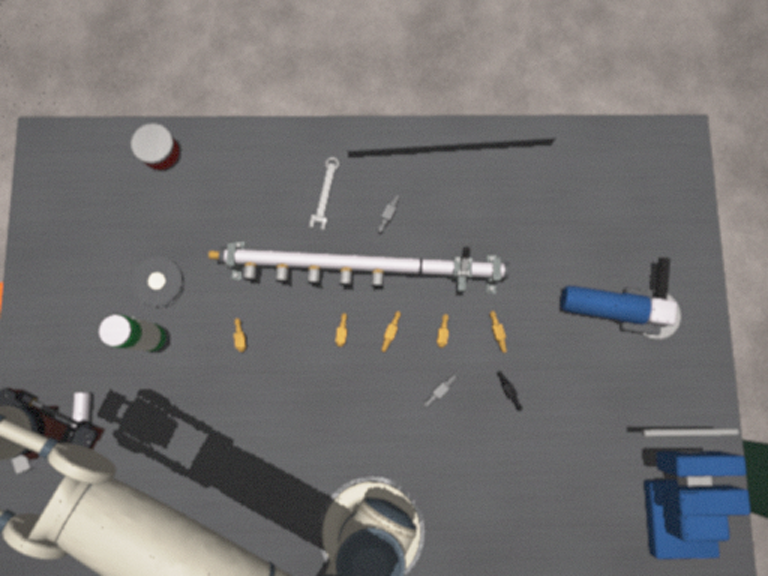

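View pics/side0.png

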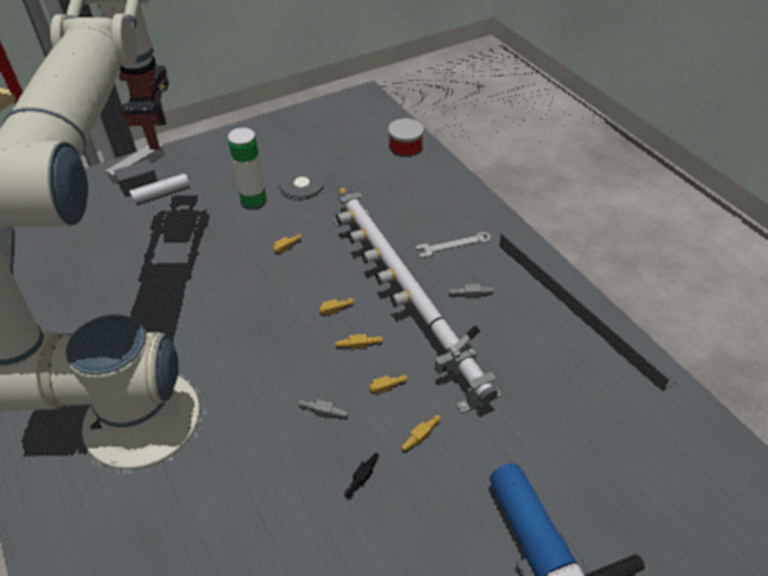

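View pics/wrist0.png

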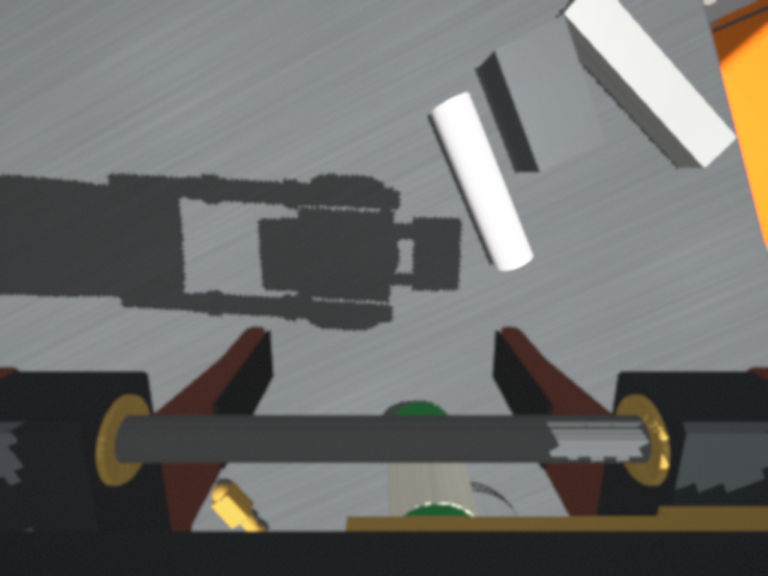

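The top view (768x576 coordinates) shows five brass pieces in front of the bar.
- **Short, so plugs:** (240,335), (342,330) and (443,331).
- **Long, so nozzles:** (391,331) and (499,331).
- **Look-alikes to leave alone:** grey nozzles at (388,213) and (440,390), a black one at (509,390), and a brass stub on the bar's end at (213,255).
- **Clamp and ring:** the clamp is at (463,268) and the ring at (421,265).

I'll check this in close crops.

```bash
cat > h.py <<'E'
import numpy as np,cv2
from scipy.spatial.transform import Rotation as R
def pose(st):
    T=np.eye(4);T[:3,:3]=R.from_euler('xyz',st["ee_rot"]).as_matrix();T[:3,3]=st["ee_pos"];return T
def camT(c,st=None):
    "camera->world"
    return np.linalg.inv(c["view"]) if "view" in c else pose(st)@c["mount"]
def ray(c,st,u,v):
    K=c["camera_matrix"];T=camT(c,st)
    d=T[:3,:3]@np.array([(u-K[0,2])/K[0,0],(v-K[1,2])/K[1,1],1]);return T[:3,3],d
def atz(c,st,u,v,z):
    o,d=ray(c,st,u,v);return o+d*(z-o[2])/d[2]
def atd(c,st,u,v):
    o,d=ray(c,st,u,v);return o+d*c["z_map"][int(round(v)),int(round(u))]
def cloud(c,st=None):
    K=c["camera_matrix"];T=camT(c,st);v,u=np.mgrid[:384,:512];z=c["z_map"]
    P=np.stack([(u-K[0,2])/K[0,0]*z,(v-K[1,2])/K[1,1]*z,z],-1)
    W=P@T[:3,:3].T+T[:3,3];W[z==0]=np.nan;return W
def proj(c,st,p):
    T=np.linalg.inv(camT(c,st));q=T[:3,:3]@np.array(p)+T[:3,3];q=c["camera_matrix"]@q;return q[:2]/q[2]
def go(st,p,yaw=None):
    "rows numbers from measured pose to TCP p, tool down with yaw"
    T=pose(st);d=T[:3,:3].T@(np.array(p)-T[:3,3])/0.03
    rv=np.zeros(3)
    if yaw is not None:
        Rt=R.from_euler('xyz',[np.pi,0,yaw]).as_matrix();rv=R.from_matrix(T[:3,:3].T@Rt).as_rotvec()
    return np.round(np.r_[rv,d],3).tolist()
def brass(img):
    h=cv2.cvtColor(img,cv2.COLOR_RGB2HSV);return ((h[...,0]>12)&(h[...,0]<28)&(h[...,1]>110)&(h[...,2]>70)).astype(np.uint8)
def shot(name,tag,box=None,scale=None):
    from station import robot
    st=robot.state();c=robot.read_camera(name);np.savez(f"{tag}.npz",**c,st=np.array(st,dtype=object))
    save(c,tag,box,scale);return c,st
def save(c,tag,box=None,scale=None):
    im=c["image"][:,:,::-1]
    if box: im=im[box[1]:box[3],box[0]:box[2]]
    s=scale or min(800/im.shape[1],600/im.shape[0])
    cv2.imwrite(f"pics/{tag}.png",cv2.resize(im,None,fx=s,fy=s,interpolation=cv2.INTER_CUBIC))
def load(tag):
    f=np.load(f"{tag}.npz",allow_pickle=True);c={k:f[k] for k in f.files};return c,(c["st"].item() if "st" in c else None)
E
python3 - <<'E'
from h import *
c,_=load("top0")
save(c,"topcrop1",(130,140,360,290))
m=brass(c["image"]);n,l,s,ce=cv2.connectedComponentsWithStats(m)
for i in range(1,n):
    if s[i,4]<15: continue
    v,u=np.nonzero(l==i);P=np.array([atz(c,None,a,b,.011) for a,b in zip(u,v)])[:,:2]
    mu=P.mean(0);w,V=np.linalg.eigh(np.cov(P.T));d=V[:,1]*np.sign(V[0,1]);t=(P-mu)@d
    print(ce[i].round(1),s[i,4],mu.round(4),"ang",np.degrees(np.arctan2(d[1],d[0])).round(1),t.min().round(3),t.max().round(3))
for uv in [(245/1.5,257/1.5),(300/1.5,260/1.5),(400/1.5,265/1.5),(440/1.5,267/1.5),(480/1.5,269/1.5),(249/1.5,271/1.5),(377/1.5,278/1.5)]:
    print(uv,atd(c,None,*uv).round(4))
E
```

```text
[142.3 169.5] 30 [0.624  0.3614] ang 73.2 -0.011 0.011
[227.3 221. ] 103 [0.4397 0.0642] ang -8.7 -0.032 0.042
[260.2 220.8] 128 [ 0.4393 -0.049 ] ang -22.5 -0.046 0.047
[331.9 220.9] 135 [ 0.4361 -0.2974] ang 15.1 -0.047 0.047
[295.  221.4] 107 [ 0.4356 -0.1693] ang -10.2 -0.033 0.04
[159.4 224.4] 116 [0.4309 0.2969] ang 9.9 -0.031 0.04
(163.33333333333334, 171.33333333333334) [0.6044 0.2749 0.0667]
(200.0, 173.33333333333334) [0.5962 0.1522 0.0673]
(266.6666666666667, 176.66666666666666) [ 0.5834 -0.0716  0.0637]
(293.3333333333333, 178.0) [ 0.5779 -0.1616  0.0642]
(320.0, 179.33333333333334) [ 0.5722 -0.2515  0.0652]
(166.0, 180.66666666666666) [0.5737 0.2668 0.0598]
(251.33333333333334, 185.33333333333334) [ 0.5545 -0.0196  0.062 ]
```

View pics/topcrop1.png

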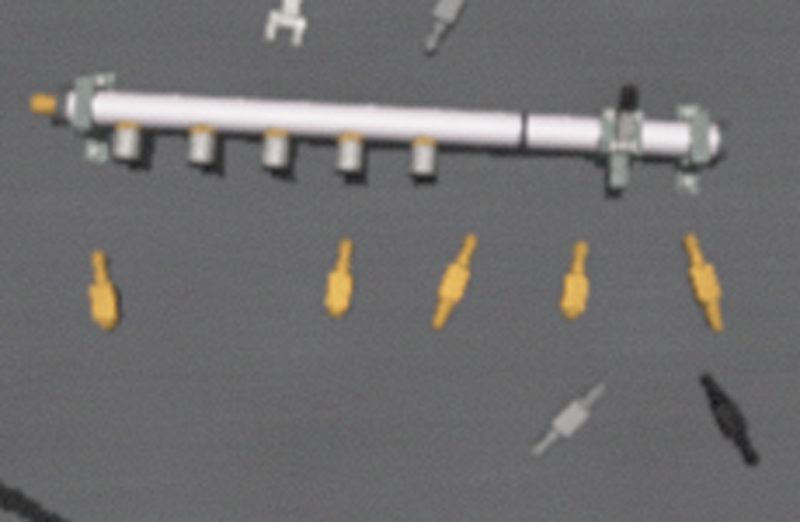

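Five brass parts are confirmed: two long nozzles and three short plugs, all with stems towards the bar. The grey ones at crop (570,420) and (447,15), the black one at (730,420), and the stub at (43,103) are not wanted. I'll do the clamp first, so I'm moving above that end to look with the wrist camera.

Run:
```python
from h import *
from station import robot
st=robot.state()
print(go(st,[.258,.542,.32],None)); print(go(st,[.47,-.2,.32],np.pi-.061))
```

```text
[0.0, 0.0, 0.0, 0.01, 0.012, -3.275]
[-0.002, -0.0, -0.384, -17.01, -19.275, -3.247]
```

>>> play_rows --pt "0 0 0 0 0 -2 87" --pt "0 0 0 0 0 -3.3 87" --pt "0 0 -0.1 -1 -1 -3.3 87" --pt "0 0 -0.2 -4 -4.5 -3.3 87" --pt "0 0 -0.384 -17 -19.3 -3.3 87" --pt "0 0 -0.384 -17 -19.3 -3.3 87" --pt "0 0 -0.384 -17 -19.3 -3.3 87" --pt "0 0 -0.384 -17 -19.3 -3.3 87" --grip_force 40

```text
clock: 0.82
ee_pos: [0.327, 0.3032, 0.3207]
ee_rot: [-3.141, -0.0, 3.082]
force: [1.5, -0.2, 0.3]
finger_gap: 0.99
```

Run:
```python
from h import *
from station import robot
st=robot.state()
print(st["ee_pos"],st["ee_rot"]);print(go(st,[.47,-.2,.32],np.pi-.061))
```

```text
[0.32703661 0.30323163 0.32066531] [-3.14135295e+00 -7.39326742e-05  3.08178202e+00]
[-0.0, -0.0, 0.001, -5.76, -16.46, 0.026]
```

>>> play_rows --pt "0 0 0 -5.5 -16 0 87" --pt "0 0 0 -5.5 -16 0 87" --pt "0 0 0 -5.5 -16 0 87" --pt "0 0 0 -5.5 -16 0 87" --pt "0 0 0 -5.5 -16 0 87" --pt "0 0 0 -5.5 -16 0 87" --pt "0 0 0 -5.5 -16 0 87" --pt "0 0 0 -5.5 -16 0 87"

```text
clock: 1.48
ee_pos: [0.416, -0.0183, 0.321]
ee_rot: [3.142, 0.0, 3.081]
force: [1.0, 0.6, 1.1]
finger_gap: 0.989
```

>>> play_rows --pt "0 0 0 -1.3 -3.8 0 87" --pt "0 0 0 -1.3 -3.8 0 87" --pt "0 0 0 -1.3 -3.8 0 87" --pt "0 0 0 -1.3 -3.8 0 87" --pt "0 0 0 -1.3 -3.8 0 87" --pt "0 0 0 -1.3 -3.8 0 87"

```text
clock: 1.98
ee_pos: [0.448, -0.1321, 0.3208]
ee_rot: [3.141, -0.001, 3.08]
force: [0.2, 1.2, 0.3]
finger_gap: 0.989
```

Run:
```python
from h import *
c,st=shot("wrist","w1")
print(st["clock"],st["ee_pos"],st["ee_rot"])
```

```text
1.9833 [ 0.44799455 -0.1320692   0.32082455] [ 3.14095240e+00 -5.65255152e-04  3.08040601e+00]
```

View pics/w1.png

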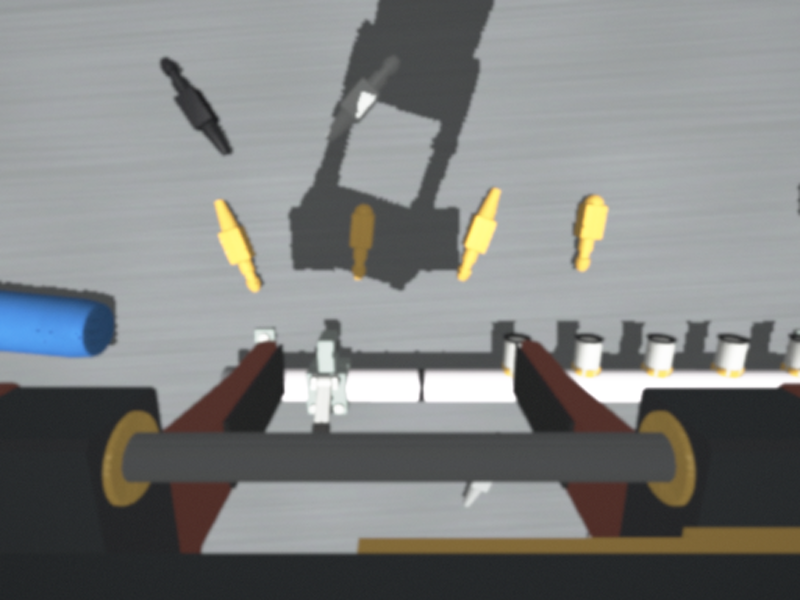

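The wrist view confirms the stems point at the bar, with the groove bulbs at (255,285), (465,275), (360,275) and (582,265). The gripper hides part of the bar, so I'll back off and look again.

>>> play_rows --pt "0 0 0 2.2 2.5 0 87" --pt "0 0 0 2.2 2.5 0 87" --pt "0 0 0 2.2 2.5 0 87" --pt "0 0 0 2.2 2.5 0 87" --pt "0 0 0 2.2 2.5 0 87" --pt "0 0 0 2.2 2.5 0 87"

```text
clock: 2.53
ee_pos: [0.387, -0.0531, 0.3212]
ee_rot: [-3.141, 0.001, 3.082]
force: [0.9, -0.0, -0.1]
finger_gap: 0.989
```

Run:
```python
from h import *
c,st=shot("wrist","w2")
print(st["clock"],st["ee_pos"],st["ee_rot"])
save(c,"w2c",(110,60,490,300))
```

```text
2.5333 [ 0.3870473  -0.0531218   0.32117117] [-3.14118128e+00  1.04043229e-03  3.08242896e+00]
```

View pics/w2.png

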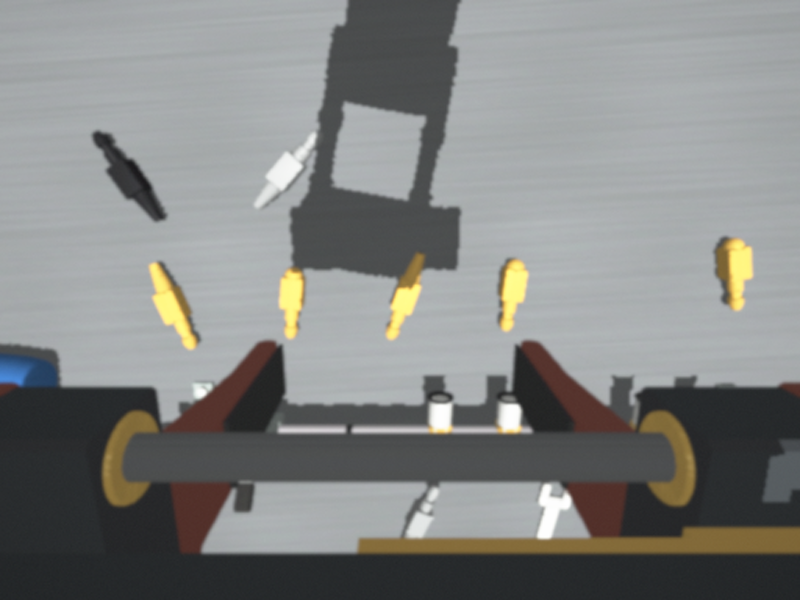

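View pics/w2c.png

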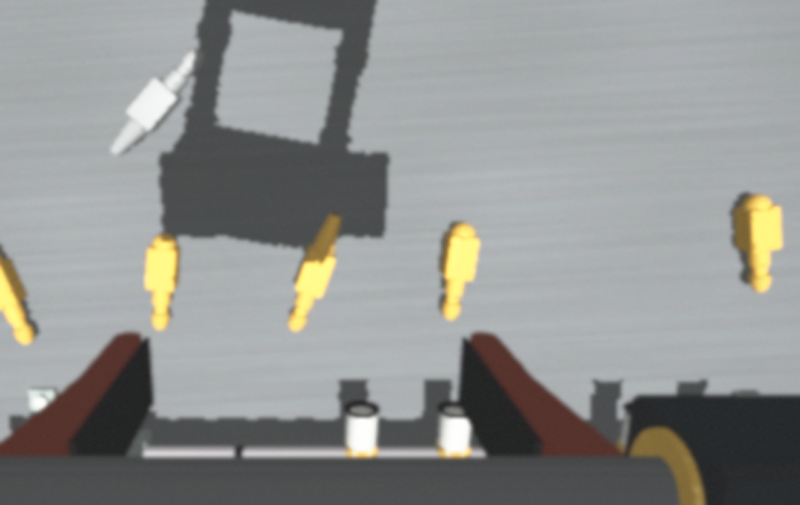

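Backing off put the bar behind the gripper at row 430, so going forward is the right direction.

>>> play_rows --pt "0 0 0 -4.4 -4.6 0 87" --pt "0 0 0 -4.4 -4.6 0 87" --pt "0 0 0 -4.4 -4.6 0 87" --pt "0 0 0 -4.4 -4.6 0 87" --pt "0 0 0 -4.4 -4.6 0 87" --pt "0 0 0 -4.4 -4.6 0 87" --pt "0 0 0 -4.4 -4.6 0 87" --pt "0 0 0 -4.4 -4.6 0 87"

```text
clock: 3.25
ee_pos: [0.51, -0.1993, 0.3205]
ee_rot: [3.141, -0.001, 3.08]
force: [0.7, -0.2, -0.7]
finger_gap: 0.99
```

Run:
```python
from h import *
c,st=shot("wrist","w3")
print(st["clock"],st["ee_pos"],st["ee_rot"])
save(c,"w3c",(170,90,370,240))
```

```text
3.25 [ 0.51001863 -0.1993457   0.32053209] [ 3.14093664e+00 -1.17762742e-03  3.08021507e+00]
```

View pics/w3.png

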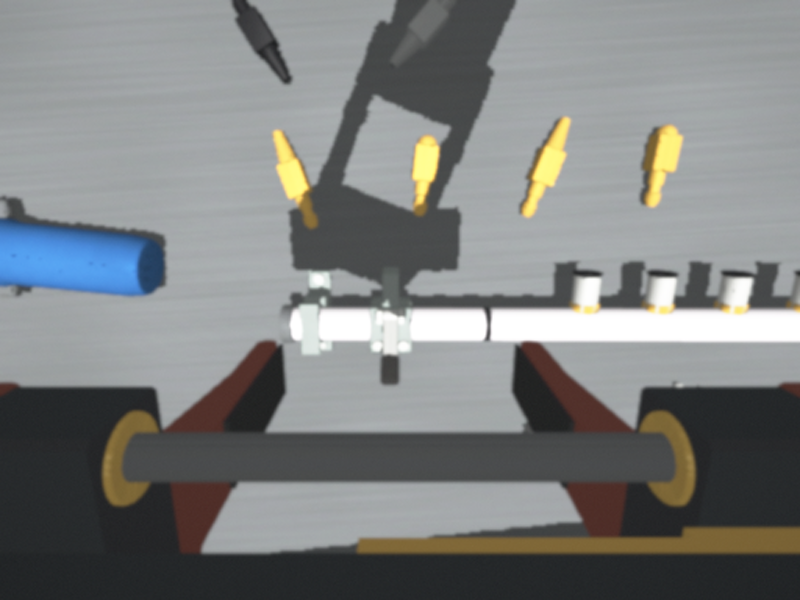

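View pics/w3c.png

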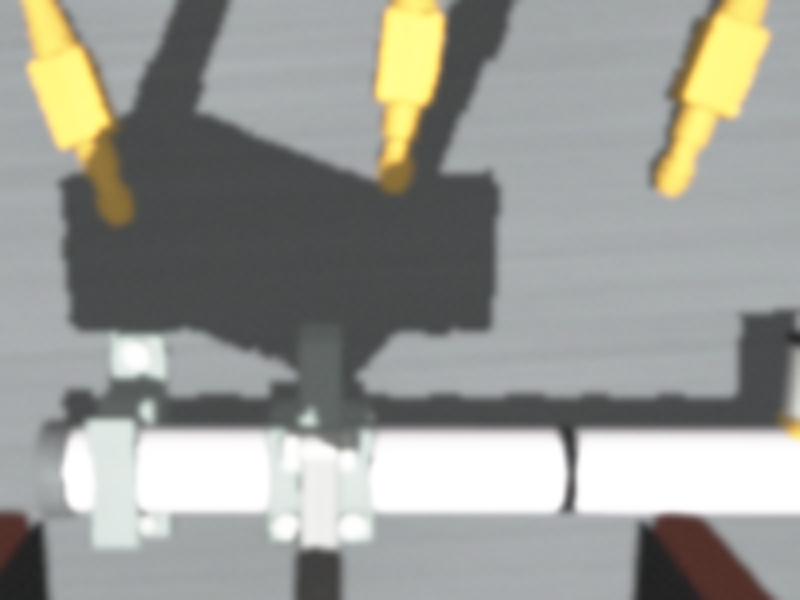

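In the crop the clamp block spans columns 270–372 and its lug 300–342 (rows 325–400). The ring's near edge is at about column 565, and the lever points away, up.

Run:
```python
from h import *
c,st=load("w3")
f=lambda x,y:(170+(x-1.5)/4,90+(y-1.5)/4)
Rb=None
def P(n,x,y,z=None):
    u,v=f(x,y); print(n,(round(u,1),round(v,1)),atd(c,st,u,v).round(4), atz(c,st,u,v,z).round(4) if z else "")
P("blk R front",372,430,.072);P("blk R back",372,540,.072);P("blk L front",270,430,.072);P("blk L back",270,540,.072)
P("ring edge",563,430,.062);P("ring edge mid",568,472,.066);P("ring edge far",566,510,.062);P("ring R mid",578,472,.066)
P("lug L",300,360,.068);P("lug R",342,360,.068);P("lug mid",320,365,.068);P("lug front",320,325,.068)
P("lever tip",318,590)
W=cloud(c,st)
# tube axis line from depth: points with z>0.063 in tube
m=(W[...,2]>.060)&(W[...,2]<.070)&(W[...,0]>.5)
u=np.arange(150,500)
# fit ridge: for each column mean x of pts
rows=[]
for k in list(range(268,288))+list(range(300,360))+list(range(375,400)):
    col=W[200:225,k];g=col[(col[:,2]>.058)]
    if len(g)>5: rows.append((g[:,1].mean(),(g[:,0].min()+g[:,0].max())/2,g[:,2].max()))
r=np.array(rows);p=np.polyfit(r[:,0],r[:,1],1);print("axis x=%.4f*y+%.4f"%tuple(p),"topz",r[:,2].mean(), np.std(r[:,1]-np.polyval(p,r[:,0])))
```

```text
blk R front (262.6, 197.1) [ 0.564  -0.1917  0.0507] [ 0.5579 -0.1919  0.072 ]
blk R back (262.6, 224.6) [ 0.6286 -0.1938  0.    ] [ 0.6006 -0.1942  0.072 ]
blk L front (237.1, 197.1) [ 0.5558 -0.229   0.0714] [ 0.5557 -0.229   0.072 ]
blk L back (237.1, 224.6) [ 0.6262 -0.2385 -0.0007] [ 0.5982 -0.2322  0.072 ]
ring edge (310.4, 197.1) [ 0.5684 -0.1188  0.0512] [ 0.5652 -0.1208  0.062 ]
ring edge mid (311.6, 207.6) [ 0.5801 -0.12    0.0667] [ 0.5804 -0.1198  0.066 ]
ring edge far (311.1, 217.1) [ 0.5982 -0.1194  0.0584] [ 0.5968 -0.12    0.062 ]
ring R mid (314.1, 207.6) [ 0.4404 -0.1966  0.4824] [ 0.5806 -0.1161  0.066 ]
lug L (244.6, 179.6) [ 0.5314 -0.2165  0.0671] [ 0.5312 -0.2165  0.068 ]
lug R (255.1, 179.6) [ 5.473e-01 -2.021e-01 -2.000e-04] [ 0.5322 -0.2013  0.068 ]
lug mid (249.6, 180.9) [ 0.5333 -0.2093  0.0689] [ 0.5335 -0.2094  0.068 ]
lug front (249.6, 170.9) [ 0.5244 -0.2093  0.0384] [ 0.5189 -0.2084  0.068 ]
lever tip (249.1, 237.1) [ 0.6    -0.2136  0.1166] 
axis x=0.0790*y+0.5857 topz 0.11921886233813245 0.013842158367799848
```

Run:
```python
from h import *
from station import robot
st=robot.state()
print(go(st,[.530,-.209,.12],np.pi-.061)); print(go(st,[.530,-.209,.036],np.pi-.061))
```

```text
[0.0, 0.0, 0.0, -0.69, -0.298, 6.709]
[0.0, 0.0, 0.0, -0.69, -0.298, 9.509]
```

>>> play_rows --pt "0 0 0 -0.69 -0.3 1 44" --pt "0 0 0 -0.69 -0.3 3 44" --pt "0 0 0 -0.69 -0.3 6.5 44" --pt "0 0 0 -0.69 -0.3 6.5 44" --pt "0 0 0 -0.69 -0.3 6.5 44" --pt "0 0 0 -0.69 -0.3 6.5 44" --pt "0 0 0 -0.69 -0.3 6.5 44" --pt "0 0 0 -0.69 -0.3 6.5 44"

```text
clock: 3.97
ee_pos: [0.5314, -0.2095, 0.1299]
ee_rot: [-3.14, 0.005, 3.082]
force: [0.2, -0.0, 0.9]
finger_gap: 0.503
```

Run:
```python
from h import *
c,st=shot("wrist","w4")
print(st["clock"],st["ee_pos"],st["ee_rot"],st["finger_gap"],go(st,[.530,-.209,.036],np.pi-.061))
```

```text
3.9667 [ 0.53135551 -0.20948478  0.12994953] [-3.13981007  0.00457788  3.08151545] 0.5025209196719199 [-0.002, 0.005, 0.001, 0.06, 0.019, 3.131]
```

View pics/w4.png

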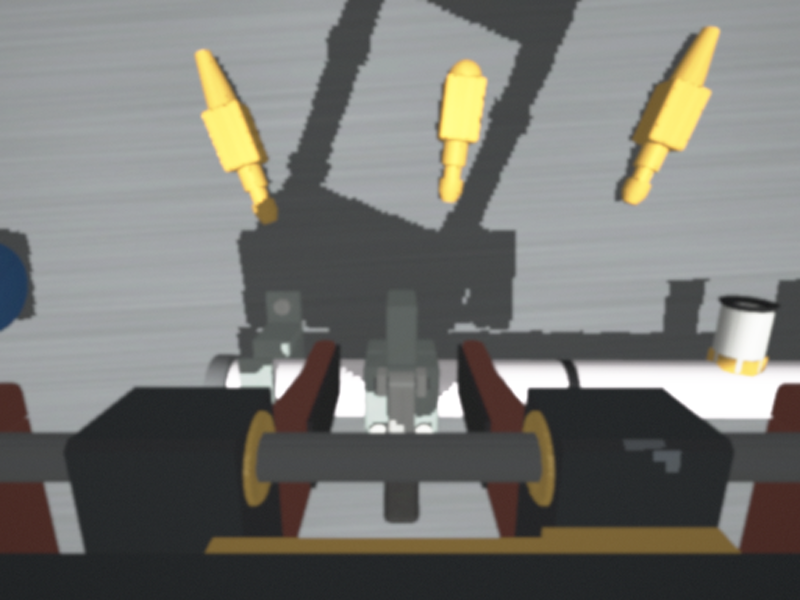

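The lug at (401,320) is centred between the fingers, so I'll descend and grip it.

>>> play_rows --pt "0 0 0 0.05 0 1.3 44" --pt "0 0 0 0.05 0 2.5 44" --pt "0 0 0 0.05 0 3.1 44" --pt "0 0 0 0.05 0 3.1 44" --pt "0 0 0 0.05 0 3.1 10" --pt "0 0 0 0.05 0 3.1 10" --pt "0 0 0 0.05 0 3.1 10" --pt "0 0 0 0.05 0 3.1 10" --grip_force 25

```text
clock: 4.68
ee_pos: [0.5304, -0.2101, 0.036]
ee_rot: [-3.14, 0.004, 3.081]
force: [0.1, -0.5, 0.4]
finger_gap: 0.241
```

>>> play_rows --pt "0 0 0 0 0 0 10" --pt "0 0 0 0 0 0 10" --pt "0 0 0 0 0 0 10" --pt "0 0 0 0 0 0 10"

```text
clock: 5.02
ee_pos: [0.5302, -0.2093, 0.0354]
ee_rot: [-3.141, 0.004, 3.081]
force: [-0.1, 2.3, 7.1]
finger_gap: 0.181
```

>>> play_rows --pt "0 0 0 0 0.3 0 10" --pt "0 0 0 0 0.7 0 10" --pt "0 0 0 0 1.1 0 10" --pt "0 0 0 0 1.5 0 10" --pt "0 0 0 0 1.9 0 10" --pt "0 0 0 0 2.2 0 10" --pt "0 0 0 0 2.35 0 10" --pt "0 0 0 0 2.35 0 10"

```text
clock: 5.68
ee_pos: [0.5347, -0.1388, 0.0354]
ee_rot: [-3.14, 0.005, 3.081]
force: [1.7, 1.2, 6.3]
finger_gap: 0.181
```

Run:
```python
from h import *
c,st=shot("wrist","w5")
print(st["clock"],st["ee_pos"],st["ee_rot"],st["finger_gap"],st["force"])
save(c,"w5c",(200,180,360,300))
```

```text
5.6833 [ 0.53467973 -0.13879455  0.03536954] [-3.14033574  0.00452521  3.08124281] 0.1807278356925045 [1.71812258 1.18386577 6.3484224 ]
```

View pics/w5c.png

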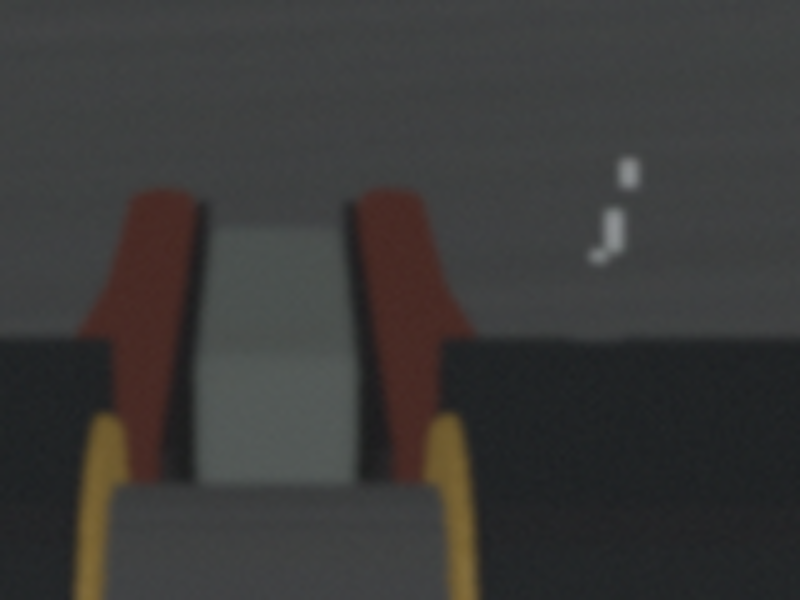

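The lug is still gripped, but the ring is hidden. I'll release it, rise and look.

>>> play_rows --pt "0 0 0 0 0 0 30" --pt "0 0 0 0 0 0 40" --pt "0 0 0 0 0 0 44" --pt "0 0 0 0 0 -1.5 44" --pt "0 0 0 0 0 -3 44" --pt "0 0 0 0.5 0 -4 44" --pt "0 0 0 1 0 -4 44" --pt "0 0 0 1 0 -4 44"

```text
clock: 6.4
ee_pos: [0.503, -0.1377, 0.1564]
ee_rot: [-3.14, 0.005, 3.08]
force: [-0.1, 0.8, 0.2]
finger_gap: 0.496
```

Run:
```python
from h import *
c,st=shot("wrist","w6")
print(st["clock"],st["ee_pos"],st["ee_rot"],st["finger_gap"],st["force"])
save(c,"w6c",(180,160,340,280))
```

```text
6.4 [ 0.50302074 -0.13766744  0.15637727] [-3.13988693  0.00474109  3.08030108] 0.49629226742180393 [-0.07060963  0.83042148  0.22080408]
```

View pics/w6.png

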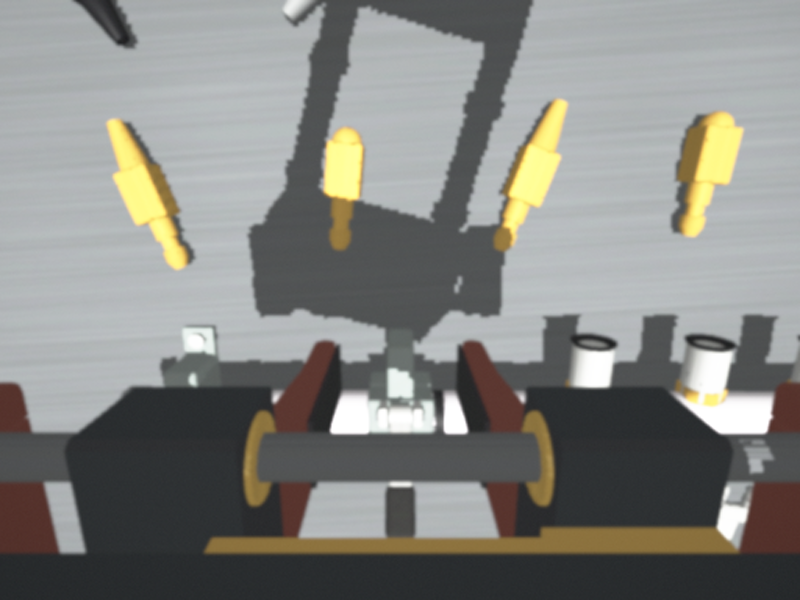

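View pics/w6c.png

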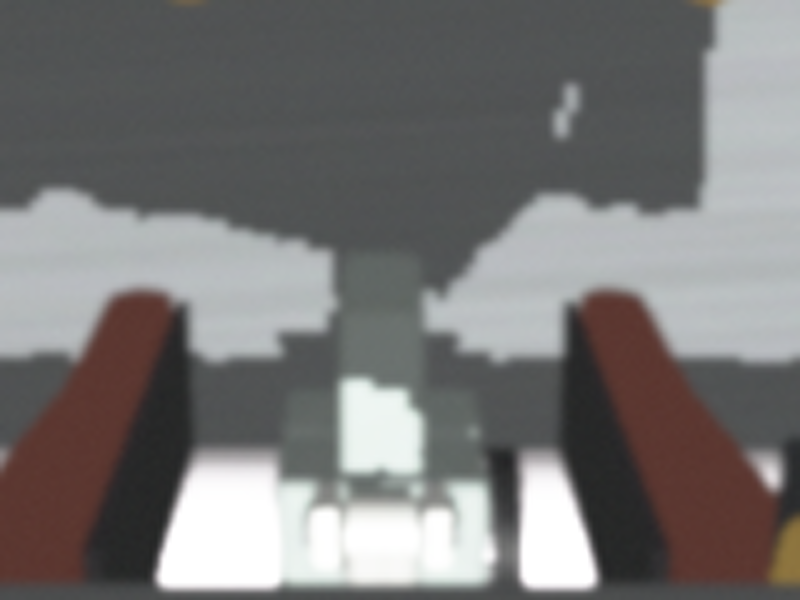

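The block's right face meets the ring, with the black visible from about column 490 to 518. I'll check this more closely.

Run:
```python
from h import *
from station import robot
c,st=load("w6")
g=c["image"].astype(int)
for v in range(250,278,3): print(v,g[v,270:292].sum(1)//3)
c2,_=shot("side","s6");save(c2,"s6c",(260,190,360,265))
print(proj(c2,None,[.58,-.12,.066]))
```

```text
250 [100 100  99  99  98  94  84  66  54  49  47  49  61  88 118 134 138 140
 140 138 132 110]
253 [100  99 100 100 100 103 104  85  60  45  41  41  55 103 163 199 213 215
 215 214 211 195]
256 [163 169 171 170 169 165 152 121  82  57  48  48  57 100 172 229 246 248
 248 248 248 246]
259 [184 219 233 237 238 234 221 173 109  69  56  54  62 110 194 247 253 254
 254 254 254 254]
262 [200 200 226 237 239 236 226 187 128  82  66  61  66 105 200 251 255 255
 255 255 255 255]
265 [222 214 230 238 239 237 226 191 140 100  86  84  85 116 218 254 255 255
 255 255 255 255]
268 [228 223 232 237 238 236 234 229 195 139 110 108 110 140 237 255 255 255
 255 255 255 255]
271 [247 241 238 238 238 236 242 246 227 161 120 115 121 151 242 255 255 255
 255 255 255 255]
274 [240 239 238 237 236 232 221 198 155 112  94  91  98 135 234 255 255 255
 255 255 255 255]
277 [133 133 132 133 132 127 118 102  87  79  76  76  77  84 121 171 199 208
 208 208 209 208]
[290.83158052 213.01806993]
```

View pics/s6c.png

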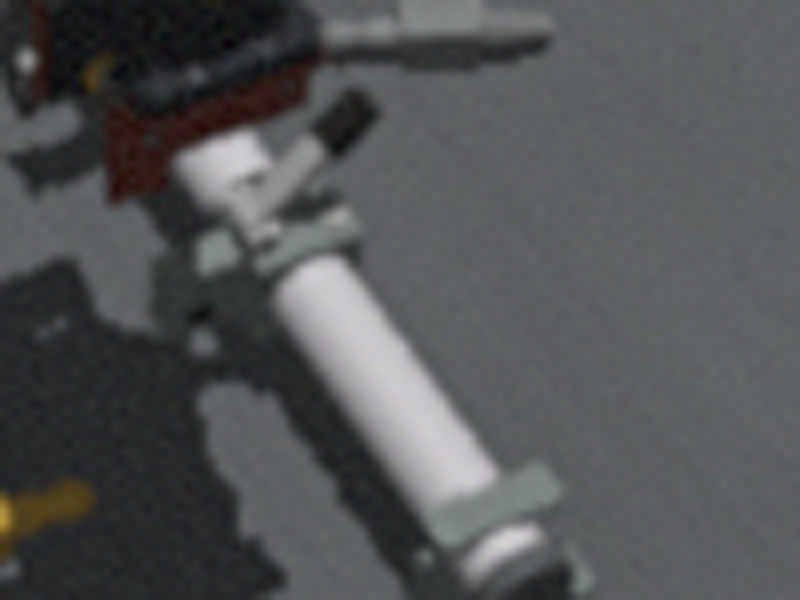

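Run:
```python
from h import *
c,st=load("w6")
a=-.061; yb=np.array([.061,.998,0])
for v,z,e,r in [(259,.0645,277.5,283.5),(262,.0655,277.7,283.5),(265,.066,278,283.5),(268,.066,278.6,283.4)]:
    P=atz(c,st,e,v,.072);Q=atz(c,st,r,v,z);print(v,P.round(4),Q.round(4),"edge-near ring mm",1e3*((P-Q)@yb+.007))
```

```text
259 [ 0.5648 -0.1218  0.072 ] [ 0.5692 -0.1157  0.0645] edge-near ring mm 0.6414938164051994
262 [ 0.5679 -0.1218  0.072 ] [ 0.5719 -0.1159  0.0655] edge-near ring mm 0.9156294695961807
265 [ 0.5711 -0.1216  0.072 ] [ 0.5747 -0.116   0.066 ] edge-near ring mm 1.2307335400795023
268 [ 0.5742 -0.1212  0.072 ] [ 0.5779 -0.1163  0.066 ] edge-near ring mm 1.869726704648837
```

The face reads +0.6 to +1.9 mm past the ring edge, which is within tolerance. I'll confirm from straight above before shutting the lever.

>>> play_rows --pt "0 0 0 -0.6 0.6 -4 44" --pt "0 0 0 -0.6 0.6 -4 44" --pt "0 0 0 -0.6 0.6 -4 44" --pt "0 0 0 -0.6 0.6 -4 44" --pt "0 0 0 -0.6 0.6 -4 44" --pt "0 0 0 -0.6 0.6 -4 44"

```text
clock: 7.0
ee_pos: [0.5223, -0.1202, 0.2704]
ee_rot: [3.141, -0.004, 3.081]
force: [-0.6, 0.4, -0.6]
finger_gap: 0.504
```

Run:
```python
from h import *
c,st=shot("wrist","w7")
print(st["clock"],st["ee_pos"],st["ee_rot"],st["finger_gap"],st["force"])
save(c,"w7c",(190,150,350,270))
g=c["image"].astype(int)
for v in range(195,222,3): print(v,g[v,244:268].sum(1)//3)
```

```text
7.0 [ 0.52234987 -0.12024813  0.27040154] [ 3.14078203 -0.00364178  3.08097254] 0.5037096902158927 [-0.61225591  0.38707435 -0.60064398]
195 [89 87 85 80 77 76 76 76 76 77 75 73 71 68 67 66 66 66 66 66 66 67 67 66]
198 [88 88 86 82 80 82 80 81 81 81 79 78 73 69 66 66 65 66 67 65 64 65 66 64]
201 [156 154 142 117  91  82  82  82  84  84  83  81  77  67  59  54  55  61
  71  81  86  88  90  90]
204 [136 144 145 135 125 124 130 145 173 189 184 155 127  99  67  40  37  57
  91 124 141 159 184 201]
207 [230 216 204 231 247 247 228 188 189 206 209 197 176 139  93  57  51  92
 162 222 241 245 246 246]
210 [244 234 224 238 249 248 228 195 197 210 211 206 192 159 110  72  67 113
 196 246 253 254 254 254]
213 [217 201 210 233 245 245 234 219 213 212 209 204 196 173 134 100  94 141
 228 254 255 255 255 255]
216 [215 203 201 209 212 214 214 213 213 213 210 208 203 173 129 100  94 129
 222 254 255 255 255 255]
219 [215 203 202 209 212 213 212 211 212 210 201 187 180 151 104  73  73 123
 215 252 255 255 255 255]
```

View pics/w7c.png

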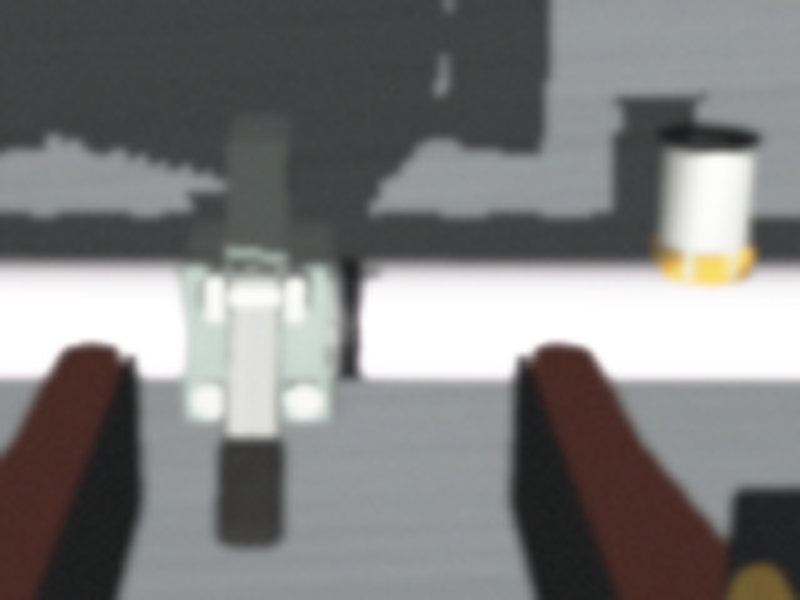

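Run:
```python
from h import *
c,st=load("w3")
g=c["image"].astype(int)
for v in range(198,218,3): print(v,g[v,306:320].sum(1)//3)
def edges(row,u0,th): 
    pass
yb=np.array([.061,.998,0])
for v in range(201,216,3):
    r=g[v,306:322].sum(1)/3;i=r.argmin();th=(r.min()+255)/2
    a=i
    while r[a]<th:a-=1
    L=306+a+(r[a]-th)/(r[a]-r[a+1])
    b=i
    while r[b]<th:b+=1
    Rr=306+b-(r[b]-th)/(r[b]-r[b-1])
    P=atz(c,st,L,v,.0655);Q=atz(c,st,Rr,v,.0655);print(v,L,Rr,1e3*((Q-P)@yb),P.round(4),P@yb,Q@yb)
c,st=load("w7")
for v,e,r in [(207,257.5,261.5),(210,257.6,261.4),(213,257.6,261.4),(216,257.7,261.5)]:
    P=atz(c,st,e,v,.072);Q=atz(c,st,r,v,.0655);print(P.round(4),P@yb,Q@yb,1e3*((P-Q)@yb+.007))
```

```text
198 [210 207 195 159 107  64  58 100 154 191 205 208 208 208]
201 [252 252 251 245 200 118  68  99 177 237 250 252 252 252]
204 [255 255 255 254 243 165  92  96 188 250 255 255 255 255]
207 [255 255 255 255 253 203 123 122 222 255 255 255 255 255]
210 [255 255 255 255 253 195 115 121 222 255 255 255 255 255]
213 [255 255 255 255 244 156  87 119 219 254 255 255 255 255]
216 [254 254 252 236 171 101  86 154 231 251 254 254 254 254]
201 310.4715447154472 313.8034188034188 4.943442674816461 [ 0.5701 -0.1213  0.0655] -0.08632273239973817 -0.0813792897249217
204 310.8948497854077 313.83514492753625 4.3744482101883 [ 0.5748 -0.1208  0.0655] -0.0854646889411931 -0.0810902407310048
207 311.18541666666664 313.6661073825503 3.700829816023143 [ 0.5795 -0.1204  0.0655] -0.08479994373302928 -0.08109911391700612
210 311.125 313.6282894736842 3.7448516940512486 [ 0.5842 -0.1205  0.0655] -0.08465658498997695 -0.08091173329592571
213 310.83079847908743 313.5182119205298 4.031418419416182 [ 0.5889 -0.121   0.0655] -0.08486313265223203 -0.08083171423281585
[ 0.5682 -0.1206  0.072 ] -0.08572942382835624 -0.08041075755323637 1.6813337248801274
[ 0.5723 -0.1207  0.072 ] -0.08558626595174297 -0.08051370429708382 1.927438345340848
[ 0.5764 -0.121   0.072 ] -0.08557185372539686 -0.08048534454927467 1.9134908238778066
[ 0.5805 -0.1211  0.072 ] -0.08542747661337172 -0.08032459638209383 1.8971197687221146
```

Allowing for bloom on the white tube, the face sits about 0.5 mm past the ring's near edge, so the clamp is set. Next I'll shut the lever with closed fingers.

Run:
```python
from h import *
from station import robot
st=robot.state()
print(go(st,[.588,-.142,.14],np.pi-.061)); print(go(st,[.588,-.142,.082],np.pi-.061))
```

```text
[0.001, -0.005, 0.0, -2.263, -0.595, 4.311]
[0.001, -0.005, 0.0, -2.273, -0.597, 6.244]
```

>>> play_rows --pt "0 -0.004 0 -1 -0.6 1 0" --pt "0 -0.004 0 -2.27 -0.6 3 0" --pt "0 -0.004 0 -2.27 -0.6 4.2 0" --pt "0 -0.004 0 -2.27 -0.6 4.2 0" --pt "0 -0.004 0 -2.27 -0.6 4.2 0" --pt "0 -0.004 0 -2.27 -0.6 4.2 0" --pt "0 -0.004 0 -2.27 -0.6 4.2 0" --pt "0 -0.004 0 -2.27 -0.6 4.2 0"

```text
clock: 7.72
ee_pos: [0.5896, -0.1427, 0.1498]
ee_rot: [-3.141, 0.008, 3.081]
force: [0.2, -0.8, 1.1]
finger_gap: 0.008
```

>>> play_rows --pt "0 0 0 0 0 0.3 0" --pt "0 0 0 0 0 0.6 0" --pt "0 0 0 0 0 0.9 0" --pt "0 0 0 0 0 1.2 0" --pt "0 0 0 0 0 1.5 0" --pt "0 0 0 0 0 1.7 0" --pt "0 0 0 0 0 1.85 0" --pt "0 0 0 0 0 1.85 0"

```text
clock: 8.38
ee_pos: [0.5892, -0.1424, 0.0905]
ee_rot: [3.141, 0.003, 3.081]
force: [-0.1, -0.2, 0.7]
finger_gap: 0.008
```

Run:
```python
from h import *
from station import robot
st=robot.state()
print(st);print(go(st,[.588,-.142,.082],np.pi-.061))
```

```text
{'clock': 8.3833, 'joints': array([-2.93737422e-01,  1.18240770e-01,  1.43541969e+00,  9.04394447e-04,
        1.58466578e+00, -1.80380496e+00]), 'joint_velocities': array([-0.00153632, -0.00293591, -0.00599222, -0.0029362 ,  0.02868053,
        0.00016764]), 'joint_torque': array([-2.10916973e-02, -4.46950793e+01, -3.93392158e+01, -4.31816897e-02,
        9.65556200e-02, -5.74334117e-04]), 'ee_pos': array([ 0.58918844, -0.1423707 ,  0.09054054]), 'ee_rot': array([3.14146706, 0.00338695, 3.08087767]), 'force': array([-0.11017549, -0.1504843 ,  0.69964396]), 'ft_torque': array([-0.00046363, -0.03535363,  0.02263694]), 'finger_gap': 0.007955623832809684}
[0.0, 0.003, 0.0, 0.041, 0.01, 0.285]
```

>>> play_rows --pt "0 0 0 0 0 0.15 0" --pt "0 0 0 0 0 0.25 0" --pt "0 0 0 0 0 0.3 0" --pt "0 0 0 0 0 0.34 0" --pt "0 0 0 0 0 0.34 0"

```text
clock: 8.8
ee_pos: [0.59, -0.1425, 0.0823]
ee_rot: [-3.141, 0.006, 3.081]
force: [2.2, 0.3, 6.6]
finger_gap: 0.005
```

>>> play_rows --pt "0 0 0 0 0 0.05 0" --pt "0 0 0 0 0 0.1 0" --pt "0 0 0 0 0 0.1 0" --pt "0 0 0 0 0 0.1 0"

```text
clock: 9.13
ee_pos: [0.5902, -0.1426, 0.0821]
ee_rot: [-3.141, 0.008, 3.081]
force: [-2.2, 2.2, 16.5]
finger_gap: 0.004
```

Run:
```python
from h import *
from station import robot
c,st=shot("side","s8");print(st["ee_pos"],st["force"])
save(c,"s8c",(260,180,360,255))
```

```text
[ 0.59019209 -0.1425625   0.08208534] [-2.23636866  2.23014546 16.52023652]
```

View pics/s8c.png

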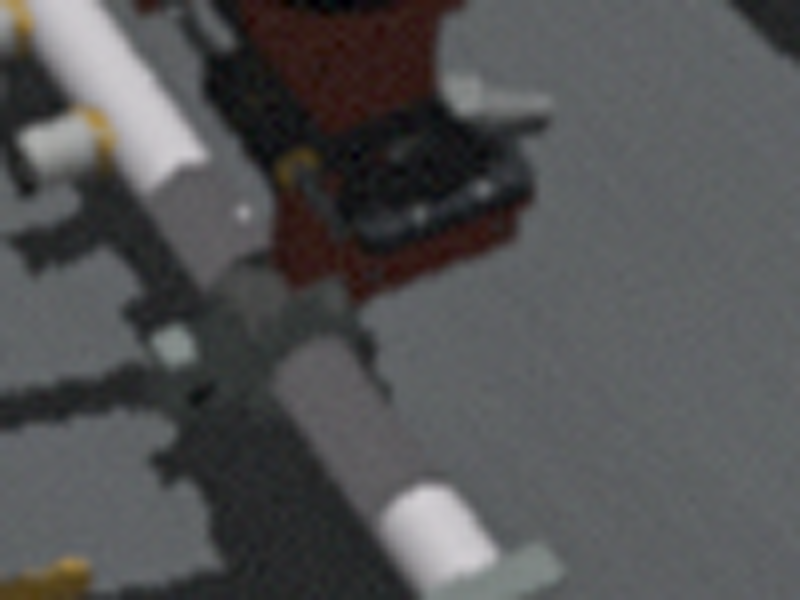

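The fingers stopped at 82 mm under 16 N, so the lever is flat. I'll retract and look at the first parts.

>>> play_rows --pt "0 0 0 0 0 -1.4 0" --pt "0 0 0 0 0 -2.8 0" --pt "0 0 0 2 -1 -4.5 44" --pt "0 0 0 3.2 -2 -4.7 44" --pt "0 0 0 3.2 -2.5 -4.7 44" --pt "0 0 0 3.2 -2.5 -4.7 44" --pt "0 0 0 3.2 -2.5 -4.7 44" --pt "0 0 0 3.2 -2.5 -4.7 44"

```text
clock: 9.85
ee_pos: [0.4881, -0.2115, 0.218]
ee_rot: [3.141, 0.003, 3.079]
force: [0.4, 0.3, -0.3]
finger_gap: 0.417
```

Run:
```python
from h import *
c,st=shot("wrist","w9")
print(st["clock"],st["ee_pos"],st["ee_rot"],st["finger_gap"],st["force"])
```

```text
9.85 [ 0.48805357 -0.21148962  0.21798867] [3.14052827e+00 2.83062614e-03 3.07915558e+00] 0.41692571803638023 [ 0.38639371  0.34018071 -0.32323863]
```

View pics/w9.png

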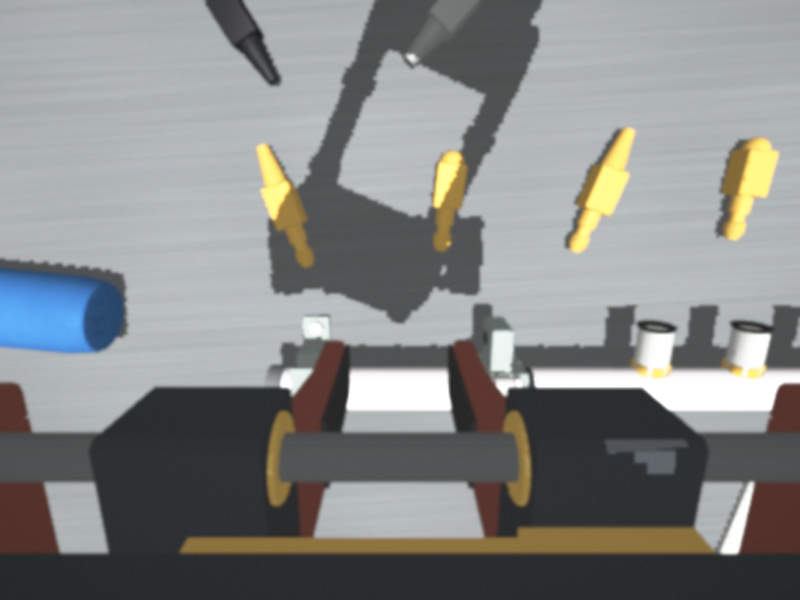

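```bash
cat >> h.py <<'E'
def parts(c,st,zlo=.0185):
    W=cloud(c,st);m=brass(c["image"]);h=cv2.cvtColor(c["image"],cv2.COLOR_RGB2HSV)
    m=((h[...,0]>10)&(h[...,0]<32)&(h[...,1]>100)&(h[...,2]>40)&(W[...,2]<.035)&(W[...,0]<.56)).astype(np.uint8)
    n,l,s,ce=cv2.connectedComponentsWithStats(m);out=[]
    for i in range(1,n):
        if s[i,4]<150: continue
        k=l==i;P=W[k];P=P[~np.isnan(P[:,0])]
        if s[i,0]<2 or s[i,0]+s[i,2]>510: continue
        H=P[P[:,2]>zlo]
        if len(H)<20: continue
        mu=P[:,:2].mean(0);w,V=np.linalg.eigh(np.cov(P[:,:2].T));d=V[:,1]*np.sign(V[0,1])
        hc=H[:,:2].mean(0);t=(P[:,:2]-hc)@d
        wh=H[:,:2];nrm=np.array([-d[1],d[0]]);a=(wh-hc)@d;b=(wh-hc)@nrm
        cen=hc+d*(np.percentile(a,1)+np.percentile(a,99))/2+nrm*(np.percentile(b,1)+np.percentile(b,99))/2
        out.append((ce[i].round(0),cen,np.arctan2(d[1],d[0]),t.min(),t.max(),np.ptp(a),np.ptp(b),H[:,2].mean()))
        print("px",ce[i].round(0),"head",cen.round(4),"ang",np.round(out[-1][2],3),"back/front",t.min().round(3),t.max().round(3),"LxW",np.ptp(a).round(3),np.ptp(b).round(3),"z",H[:,2].mean().round(4),len(H))
    return out
E
python3 - <<'E'
from h import *
for t in ["w3","w7","w9"]:
    c,st=load(t);print(t);parts(c,st)
E
```

```text
w3
px [349. 106.] head [ 0.4359 -0.0504] ang -0.396 back/front -0.046 0.052 LxW 0.073 0.023 z 0.0214 365
px [422. 102.] head [0.4354 0.0616] ang -0.122 back/front -0.025 0.05 LxW 0.066 0.023 z 0.0214 387
px [188. 114.] head [ 0.4286 -0.3006] ang 0.258 back/front -0.045 0.053 LxW 0.07 0.022 z 0.0213 355
px [271. 109.] head [ 0.426  -0.1697] ang -0.176 back/front -0.024 0.052 LxW 0.067 0.022 z 0.0214 356
w7
px [303. 100.] head [ 0.4375 -0.0507] ang -0.395 back/front -0.046 0.054 LxW 0.079 0.022 z 0.0212 479
px [385.  96.] head [0.4298 0.0623] ang -0.129 back/front -0.023 0.051 LxW 0.067 0.022 z 0.0215 475
px [122. 109.] head [ 0.4307 -0.2999] ang 0.259 back/front -0.046 0.052 LxW 0.06 0.022 z 0.0213 452
px [215. 103.] head [ 0.4282 -0.1697] ang -0.175 back/front -0.026 0.051 LxW 0.065 0.022 z 0.0214 450
w9
px [385. 120.] head [ 0.4342 -0.05  ] ang -0.397 back/front -0.045 0.051 LxW 0.055 0.022 z 0.0214 578
px [478. 116.] head [0.4322 0.0618] ang -0.11 back/front -0.025 0.051 LxW 0.064 0.024 z 0.0213 619
px [182. 131.] head [ 0.4303 -0.3   ] ang 0.256 back/front -0.045 0.054 LxW 0.067 0.022 z 0.0213 540
px [287. 126.] head [ 0.4247 -0.1696] ang -0.176 back/front -0.025 0.051 LxW 0.066 0.022 z 0.0214 464
```

```bash
sed -i 's|^        cen=hc.*|        cen=hc+nrm*(np.percentile(b,1)+np.percentile(b,99))/2|' h.py
python3 - <<'E'
from h import *
c,st=load("w9");o=parts(c,st)
_,cen,a,*_=[p for p in o if p[1][1]<-.25][0]
for z in(.08,.004):print(go(st,[*cen,z],np.pi+a))
E
```

```text
px [385. 120.] head [ 0.4364 -0.0509] ang -0.397 back/front -0.045 0.051 LxW 0.055 0.022 z 0.0214 578
px [478. 116.] head [0.4312 0.0619] ang -0.11 back/front -0.025 0.051 LxW 0.064 0.024 z 0.0213 619
px [182. 131.] head [ 0.4327 -0.2994] ang 0.256 back/front -0.045 0.054 LxW 0.067 0.022 z 0.0213 540
px [287. 126.] head [ 0.4267 -0.17  ] ang -0.176 back/front -0.025 0.051 LxW 0.066 0.022 z 0.0214 464
[0.001, 0.003, -0.318, 1.672, -3.044, 4.592]
[0.001, 0.003, -0.318, 1.679, -3.046, 7.125]
```

>>> play_rows --pt "0 0 -0.1 1 -1 0.5 50" --pt "0 0 -0.2 1.68 -2 1 50" --pt "0 0 -0.318 1.68 -3.04 2 50" --pt "0 0 -0.318 1.68 -3.04 4.4 50" --pt "0 0 -0.318 1.68 -3.04 4.4 50" --pt "0 0 -0.318 1.68 -3.04 4.4 50" --pt "0 0 -0.318 1.68 -3.04 4.4 50" --pt "0 0 -0.318 1.68 -3.04 4.4 50"

```text
clock: 10.57
ee_pos: [0.4342, -0.299, 0.088]
ee_rot: [-3.14, 0.004, -2.883]
force: [-0.0, -0.8, 0.1]
finger_gap: 0.569
```

Run:
```python
from h import *
c,st=shot("wrist","w10")
print(st["clock"],st["ee_pos"],st["ee_rot"],st["finger_gap"],st["force"])
print(go(st,[.4327,-.2994,.004],np.pi+.256))
o=parts(c,st)
```

```text
10.5667 [ 0.43424617 -0.29897667  0.08803035] [-3.1398138   0.00441822 -2.88286838] 0.569200164701338 [-0.03625003 -0.82523506  0.06988828]
[-0.002, 0.004, 0.003, 0.066, 0.005, 2.801]
px [256. 197.] head [ 0.4316 -0.3001] ang 0.263 back/front -0.045 0.052 LxW 0.079 0.022 z 0.0214 1135
px [400. 221.] head [ 0.423  -0.1712] ang -0.319 back/front -0.022 0.026 LxW 0.04 0.026 z 0.0208 316
```

View pics/w10.png

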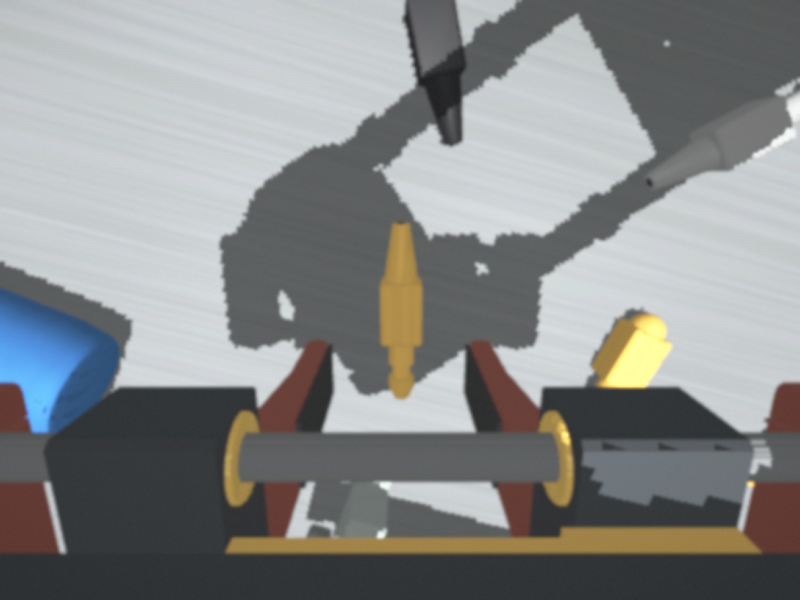

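The nozzle sits centred between the fingers at (401,300), and the grinder is clear at (60,380). I'll descend and grip.

>>> play_rows --pt "0 0 0 0.09 0 1.2 50" --pt "0 0 0 0.09 0 2.2 50" --pt "0 0 0 0.09 0 2.8 50" --pt "0 0 0 0.09 0 2.8 50" --pt "0 0 0 0.09 0 2.8 12" --pt "0 0 0 0.09 0 2.8 12" --pt "0 0 0 0.09 0 2.8 12" --pt "0 0 0 0.09 0 2.8 12" --grip_force 50

```text
clock: 11.28
ee_pos: [0.4318, -0.3008, 0.0047]
ee_rot: [-3.138, 0.006, -2.884]
force: [-0.6, -0.6, -0.2]
finger_gap: 0.307
```

>>> play_rows --pt "0 0 0 0 0 0 12" --pt "0 0 0 0 0 0 12" --pt "0 0 0 0 0 0 12" --pt "0 0 0 0 0 -1 12" --pt "0 0 0 0 0 -2 12" --pt "0 0 0 0 0 -3 12" --pt "0 0 0 0 0 -3 12" --pt "0 0 0 0 0 -3 12"

```text
clock: 11.95
ee_pos: [0.4313, -0.301, 0.0948]
ee_rot: [-3.137, 0.006, -2.885]
force: [-0.5, 1.1, -2.4]
finger_gap: 0.246
```

Run:
```python
from h import *
c,st=shot("wrist","w11")
print(st["clock"],st["ee_pos"],st["ee_rot"],st["finger_gap"],st["force"])
save(c,"w11c",(180,100,340,220))
```

```text
11.95 [ 0.43131564 -0.30098314  0.09481206] [-3.13682103  0.00616738 -2.88451762] 0.24642368242650597 [-0.45798101  1.14920849 -2.43089182]
```

View pics/w11c.png

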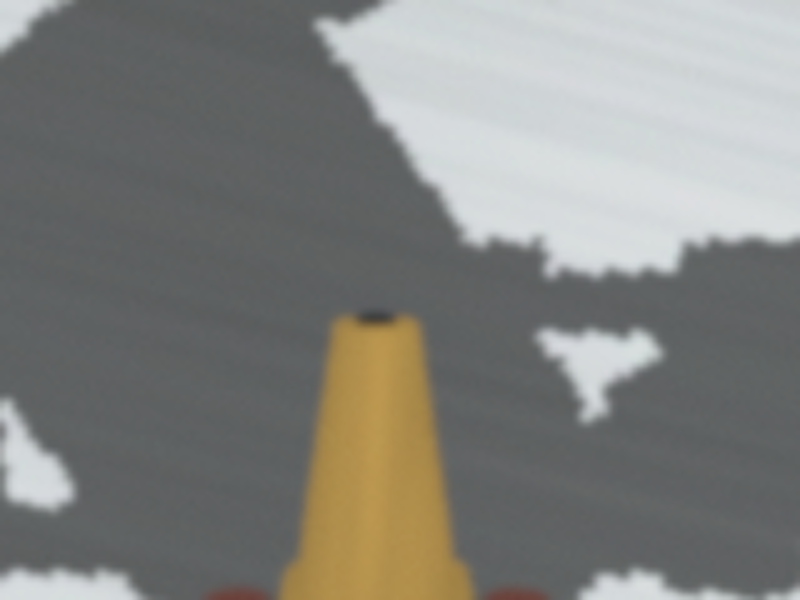

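Gripped at 21.7 mm. Next I'll locate the fittings and check the held part's offset from its cone tip at (255,163.6).

Run:
```python
from h import *
c,st=load("w11")
p=atz(c,st,255,163.8,st["ee_pos"][2]+.0063+.003)  # upper rim of tip approx
print("tip in tool",(np.linalg.inv(pose(st))@np.r_[p,1])[:3].round(4), atd(c,st,255,166).round(4))
xb=np.array([.998,-.061]);yb=np.array([.061,.998])
for t in ["w3","w6","w7","w9","w1"]:
    c,st=load(t);W=cloud(c,st);n=W[...,:2]@xb;s=W[...,:2]@yb;z=W[...,2]
    print(t)
    m=(z>.045)&(z<.072)&(n>.52)&(n<.565)&(s>-.06)&(s<.35)
    l0,l,S,ce=cv2.connectedComponentsWithStats(m.astype(np.uint8))
    for i in range(1,l0):
        if S[i,4]<30: continue
        k=l==i;print(" px",ce[i].round(0),"s range",np.percentile(s[k],[2,98]).round(4),"mid",np.round(np.percentile(s[k],[2,98]).mean(),4),"n min",np.percentile(n[k],[1,3]).round(4),"zmax",np.percentile(z[k],98).round(4),S[i,4])
    m=(z>.060)&(z<.070)&(n>.565)&(n<.61)&((s>-.07)|(s<-.15))&(s>-.2)
    if m.sum()>50:
        P=np.c_[s[m],n[m]];k=z[m]>.0645;pp=np.polyfit(P[k,0],P[k,1],1);print(" tube axis n=%.4f + %.4f s"%(pp[1],pp[0]),m.sum())
```

```text
tip in tool [ 0.0448 -0.0013 -0.0096] [ 0.3889 -0.3134  0.1066]
w3
 px [375. 183.] s range [0.0002 0.0226] mid 0.0114 n min [0.538  0.5383] zmax 0.0631 310
 px [422. 183.] s range [0.0718 0.0943] mid 0.0831 n min [0.5382 0.5384] zmax 0.0627 333
 px [470. 183.] s range [0.1436 0.1662] mid 0.1549 n min [0.5384 0.5388] zmax 0.0629 345
 px [509. 183.] s range [0.2148 0.2179] mid 0.2164 n min [0.5388 0.5393] zmax 0.0543 78
 tube axis n=0.5884 + 0.0173 s 3270
w6
 px [378. 232.] s range [0.0003 0.0227] mid 0.0115 n min [0.5379 0.5381] zmax 0.0629 734
 px [452. 232.] s range [0.0719 0.0948] mid 0.0834 n min [0.538  0.5382] zmax 0.0628 835
 px [510. 235.] s range [0.1436 0.1464] mid 0.145 n min [0.548  0.5493] zmax 0.0514 60
 tube axis n=0.5883 + -0.0042 s 829
w7
 px [331. 187.] s range [0.0004 0.0223] mid 0.0113 n min [0.5381 0.5384] zmax 0.0627 371
 px [384. 187.] s range [0.0723 0.0944] mid 0.0833 n min [0.5382 0.5383] zmax 0.063 398
 px [438. 187.] s range [0.1441 0.1666] mid 0.1553 n min [0.5383 0.5387] zmax 0.0628 429
 px [492. 187.] s range [0.2157 0.2383] mid 0.227 n min [0.5386 0.5388] zmax 0.0628 459
 tube axis n=0.5898 + 0.0040 s 4985
w9
 px [418. 220.] s range [0.     0.0227] mid 0.0114 n min [0.5378 0.5382] zmax 0.0627 536
 px [479. 220.] s range [0.0717 0.0948] mid 0.0833 n min [0.538  0.5383] zmax 0.0626 582
 tube axis n=0.5897 + 0.0017 s 2703
w1
 px [327. 223.] s range [0.0001 0.0237] mid 0.0119 n min [0.5378 0.5379] zmax 0.0634 134
 px [376. 224.] s range [0.0724 0.0942] mid 0.0833 n min [0.5382 0.5384] zmax 0.0631 288
 px [422. 224.] s range [0.1441 0.1665] mid 0.1553 n min [0.5383 0.5385] zmax 0.0632 304
 px [468. 224.] s range [0.2155 0.2384] mid 0.227 n min [0.5384 0.5386] zmax 0.0629 325
 px [507. 224.] s range [0.2867 0.2921] mid 0.2894 n min [0.5389 0.5391] zmax 0.0586 141
 tube axis n=0.5877 + 0.0195 s 2022
```

The fittings read consistently: s = 0.0114 + 0.072·k along the bar, mouth n ≈ 0.5365. The finger centre images about 1 mm off, so I'm adding that bias. Nozzle B goes to fitting 5 first.

```bash
cat >> h.py <<'E'
S=[None,.2990,.2270,.1553,.0833,.0114]
def bar(n,s): return np.array([.998*n+.061*s,-.061*n+.998*s])
def fit(k,d,z,st,off=0,bias=.001):
    "d = distance of shoulder in front of mouth"
    s=S[k]+bias;n=.5365+.004*s-d-.017+off
    return go(st,[*bar(n,s),z],np.pi-.064)
E
python3 - <<'E'
from h import *
from station import robot
st=robot.state()
print(fit(5,.052,.12,st),fit(5,.052,.0437,st))
E
```

```text
[-0.001, 0.004, 0.321, -3.602, 8.844, -0.914] [-0.001, 0.004, 0.321, -3.592, 8.848, 1.63]
```

>>> play_rows --pt "0 0 0 0 0.5 -0.9 12" --pt "0 0 0.1 -1 2 -0.9 12" --pt "0 0 0.2 -2 3.3 -0.9 12" --pt "0 0 0.321 -3.6 8.84 -0.9 12" --pt "0 0 0.321 -3.6 8.84 -0.9 12" --pt "0 0 0.321 -3.6 8.84 -0.9 12" --pt "0 0 0.321 -3.6 8.84 -0.9 12" --pt "0 0 0.321 -3.6 8.84 -0.9 12"

```text
clock: 12.67
ee_pos: [0.4659, -0.0129, 0.1173]
ee_rot: [3.14, 0.0, 3.079]
force: [0.4, 0.1, -1.8]
finger_gap: 0.245
```

>>> play_rows --pt "0 0 0 0 0 0 12" --pt "0 0 0 0 0 0 12" --pt "0 0 0 0 0 0 12"

```text
clock: 12.92
ee_pos: [0.4666, -0.0165, 0.1181]
ee_rot: [-3.141, 0.001, 3.078]
force: [-0.4, 0.1, -1.1]
finger_gap: 0.249
```

Run:
```python
from h import *
c,st=shot("wrist","w12")
print(st["clock"],st["ee_pos"],st["ee_rot"],st["finger_gap"],st["force"])
print(fit(5,.052,.12,st),fit(5,.052,.0437,st))
```

```text
12.9167 [ 0.46663646 -0.01650425  0.11812418] [-3.14107194e+00  1.26732460e-03  3.07820471e+00] 0.2493687530030716 [-0.41845976  0.12840901 -1.1029775 ]
[-0.001, 0.001, 0.001, -0.024, 0.013, -0.063] [-0.001, 0.001, 0.001, -0.021, 0.015, 2.481]
```

View pics/w12.png

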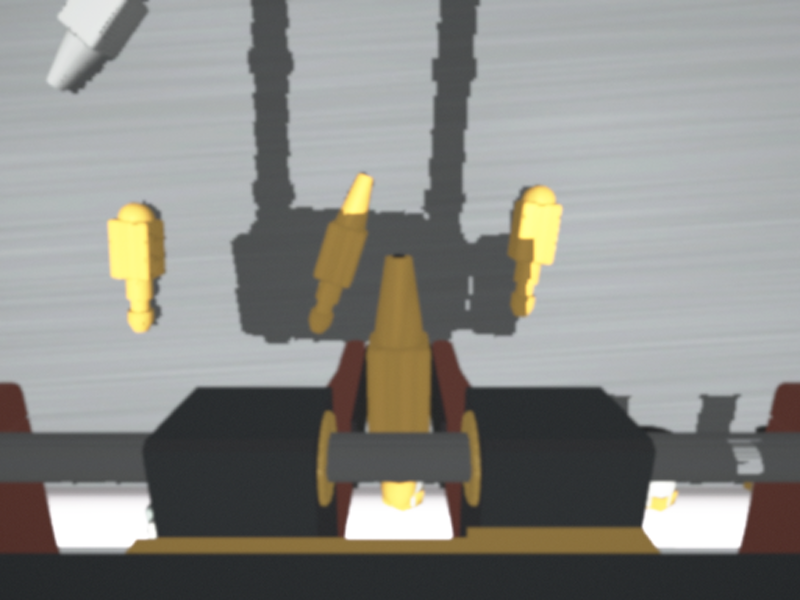

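Nozzle B is still held square, with its nose at (400,495). I'll descend in front of fitting 5.

>>> play_rows --pt "0 0 0 0 0 1 12" --pt "0 0 0 0 0 2 12" --pt "0 0 0 -0.02 0.01 2.48 12" --pt "0 0 0 -0.02 0.01 2.48 12" --pt "0 0 0 -0.02 0.01 2.48 12"

```text
clock: 13.38
ee_pos: [0.4675, -0.0171, 0.0445]
ee_rot: [-3.141, 0.001, 3.076]
force: [-0.0, 0.1, -1.3]
finger_gap: 0.25
```

Run:
```python
from h import *
c,st=shot("wrist","w13")
print(st["clock"],st["ee_pos"],st["ee_rot"],st["finger_gap"],st["force"])
print(fit(5,.052,.0437,st),fit(5,0,.0437,st))
save(c,"w13c",(190,260,330,360))
s,_=shot("side","s13");save(s,"s13c",(220,140,320,215))
```

```text
13.3833 [ 0.46745815 -0.01705668  0.04446078] [-3.14148983e+00  1.39710139e-03  3.07575298e+00] 0.24974690051053527 [-0.02093006  0.07380856 -1.26715173]
[-0.0, 0.001, -0.002, 0.005, 0.03, 0.025] [-0.0, 0.001, -0.002, -1.728, 0.038, 0.028]
```

View pics/w13c.png

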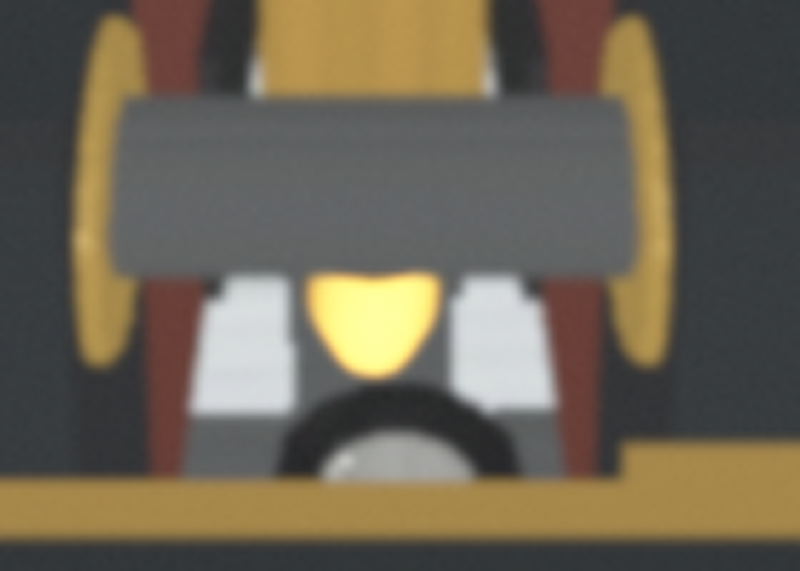

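View pics/s13c.png

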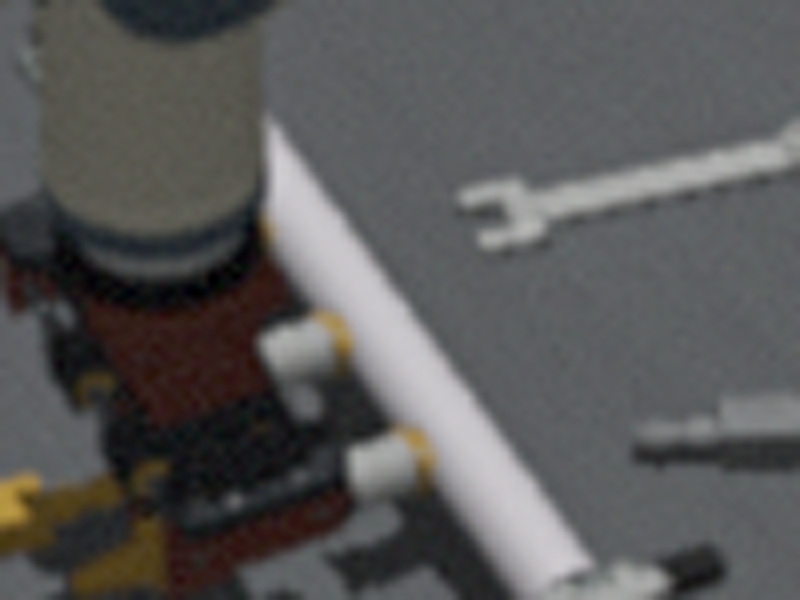

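This is a useful view. The nose is at crop (374,330) and the fitting mouth is centred at about (399,430), so the fitting lies about 3 mm further in +y. I'll shift over and check again.

>>> play_rows --pt "0 0 0 0 0.1 0.02 12" --pt "0 0 0 0 0.1 0.02 12" --pt "0 0 0 0 0.1 0.02 12"

```text
clock: 13.73
ee_pos: [0.4691, -0.0129, 0.0459]
ee_rot: [-3.142, 0.006, 3.078]
force: [0.5, -0.3, -1.4]
finger_gap: 0.247
```

Run:
```python
from h import *
c,st=shot("wrist","w14")
print(st["clock"],st["ee_pos"],st["ee_rot"],st["finger_gap"],st["force"])
print(fit(5,.052,.0437,st,bias=.003),fit(5,0,.0437,st,bias=.003))
save(c,"w14c",(190,260,330,360))
```

```text
13.7333 [ 0.46905997 -0.01289652  0.04585445] [-3.14151682  0.00581027  3.0780093 ] 0.24695448138859244 [ 0.49652899 -0.34420305 -1.36988787]
[-0.0, 0.006, 0.0, 0.05, -0.045, 0.072] [-0.0, 0.006, 0.0, -1.683, -0.041, 0.082]
```

View pics/w14c.png

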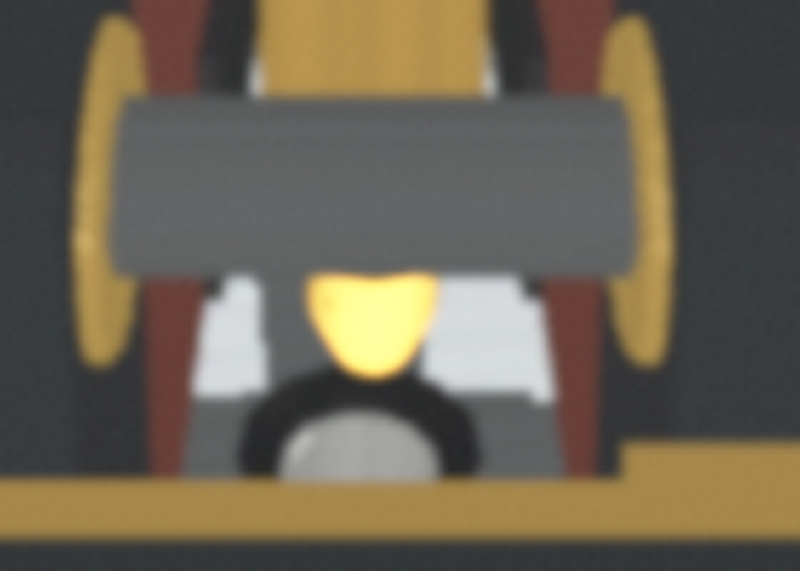

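Slight overshoot: the mouth is now at about 360 and the nose at 372, or -1.4 mm. I'll correct that and advance in stages.

>>> play_rows --pt "0 0 0 0 -0.047 0.05 12" --pt "0 0 0 -0.2 -0.047 0.05 12" --pt "0 0 0 -0.4 -0.047 0.05 12" --pt "0 0 0 -0.6 -0.047 0.05 12" --pt "0 0 0 -0.8 -0.047 0.05 12" --pt "0 0 0 -0.95 -0.047 0.05 12" --pt "0 0 0 -1.1 -0.047 0.05 12" --pt "0 0 0 -1.1 -0.047 0.05 12" --grip_force 60

```text
clock: 14.45
ee_pos: [0.502, -0.0165, 0.0433]
ee_rot: [3.142, 0.004, 3.078]
force: [-0.7, -0.4, -1.3]
finger_gap: 0.243
```

Run:
```python
from h import *
from station import robot
for i in range(1):
    st=robot.state();print(st["ee_pos"],st["ee_rot"],st["force"],st["ft_torque"],st["finger_gap"])
print(fit(5,0,.0437,st,bias=.003))
c,st=shot("wrist","w15");save(c,"w15c",(190,100,330,360))
```

```text
[ 0.50203349 -0.0164976   0.04329002] [3.14157285 0.0039492  3.07780974] [-0.66847261 -0.35697486 -1.3246395 ] [-0.01856565 -0.02218779 -0.0066307 ] 0.2433550833752443
[0.0, 0.004, 0.0, -0.579, 0.009, -0.011]
```

View pics/w15c.png

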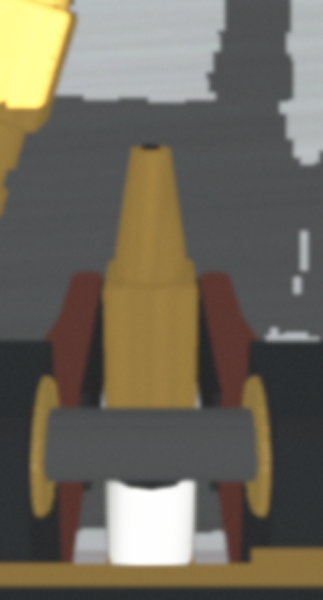

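The nose has entered with no side force. I'll push on through the balls.

>>> play_rows --pt "0 0 0 -0.1 0.005 0 12" --pt "0 0 0 -0.2 0.005 0 12" --pt "0 0 0 -0.3 0.005 0 12" --pt "0 0 0 -0.4 0.005 0 12" --pt "0 0 0 -0.5 0.005 0 12" --pt "0 0 0 -0.58 0.005 0 12" --pt "0 0 0 -0.58 0.005 0 12"

```text
clock: 15.08
ee_pos: [0.5182, -0.0174, 0.0433]
ee_rot: [-3.141, 0.002, 3.078]
force: [-4.8, -1.6, 0.5]
finger_gap: 0.245
```

>>> play_rows --pt "0 0 0 -0.05 0 0 12" --pt "0 0 0 -0.1 0 0 12" --pt "0 0 0 -0.15 0 0 12" --pt "0 0 0 -0.15 0 0 12"

```text
clock: 15.42
ee_pos: [0.5184, -0.0174, 0.0433]
ee_rot: [-3.141, -0.008, 3.078]
force: [-23.5, 0.5, 12.1]
finger_gap: 0.249
```

Run:
```python
from h import *
c,st=shot("wrist","w16");save(c,"w16c",(190,100,330,360))
print(st["ee_pos"],st["force"])
s,_=shot("side","s16");save(s,"s16c",(220,140,320,215))
```

```text
[ 0.51835155 -0.01742124  0.04325231] [-23.51270549   0.50943655  12.11867131]
```

View pics/w16c.png

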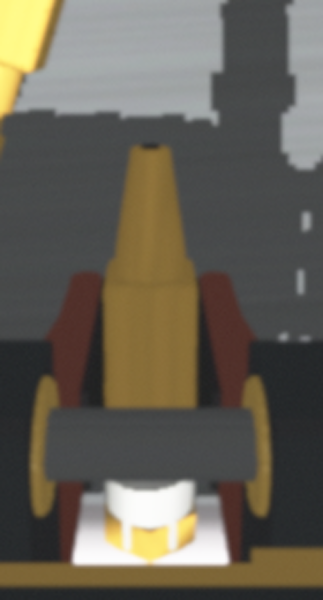

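View pics/s16c.png

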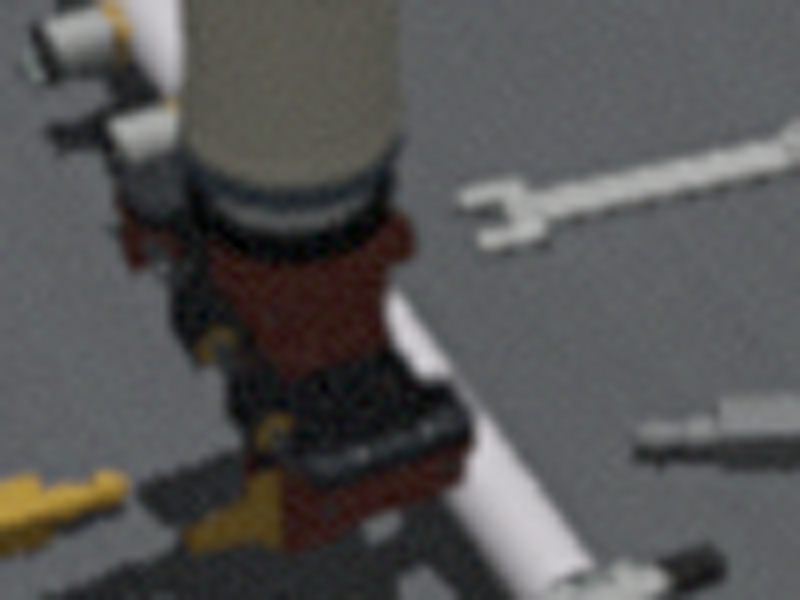

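It stopped hard at 23 N, about where the seated position was expected (n=0.518), well past the ball stop. I'll relax, open, rise and check.

>>> play_rows --pt "0 0 0 0.12 0 0 12" --pt "0 0 0 0.12 0 0 40" --pt "0 0 0 0.12 0 0 44" --pt "0 0 0 0.12 0 0 44" --pt "0 0 0 0.12 0 -1.2 44" --pt "0 0 0 0.12 0 -2.5 44" --pt "0 0 0 0.5 0 -3.8 44" --pt "0 0 0 0.5 0 -4 44"

```text
clock: 16.18
ee_pos: [0.51, -0.0169, 0.1722]
ee_rot: [-3.141, 0.016, 3.078]
force: [-0.4, -0.4, 1.0]
finger_gap: 0.501
```

Run:
```python
from h import *
c,st=shot("wrist","w17")
print(st["clock"],st["ee_pos"],st["ee_rot"],st["finger_gap"],st["force"])
parts(c,st)
```

```text
16.1833 [ 0.51002046 -0.01691561  0.17219119] [-3.14119556  0.01636701  3.07784322] 0.5013786686392109 [-0.41780955 -0.36464811  0.95423338]
px [220. 110.] head [ 0.4366 -0.0498] ang -0.397 back/front -0.046 0.053 LxW 0.077 0.022 z 0.0214 772
px [327. 105.] head [0.4311 0.0625] ang -0.134 back/front -0.024 0.052 LxW 0.065 0.022 z 0.0214 815
px [106. 114.] head [ 0.4261 -0.1688] ang -0.189 back/front -0.025 0.052 LxW 0.067 0.022 z 0.0213 785
```

View pics/w17.png

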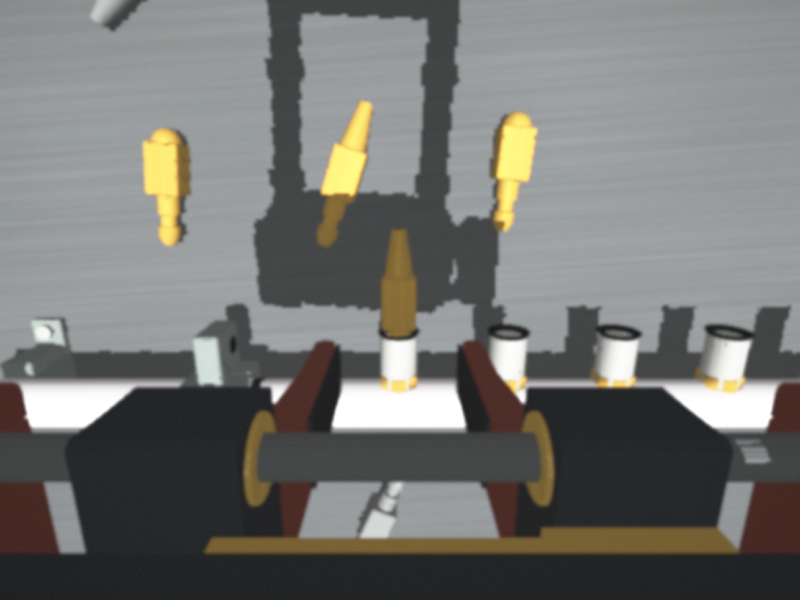

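Nozzle B is home in fitting 5, with its shoulder at the collar (400,335). Next is nozzle A at (345,165), for fitting 4.

Run:
```python
from h import *
from station import robot
st=robot.state()
print(go(st,[.4366,-.0503,.09],np.pi-.397))
```

```text
[0.002, 0.016, 0.333, 2.423, -1.266, 2.647]
```

>>> play_rows --pt "0 0.01 0.1 1 -0.5 0 40" --pt "0 0.014 0.2 2.42 -1.2 0 40" --pt "0 0.014 0.333 2.42 -1.26 1 40" --pt "0 0.014 0.333 2.42 -1.26 2.6 40" --pt "0 0.014 0.333 2.42 -1.26 2.6 40" --pt "0 0.014 0.333 2.42 -1.26 2.6 40" --pt "0 0.014 0.333 2.42 -1.26 2.6 40" --pt "0 0.014 0.333 2.42 -1.26 2.6 40"

```text
clock: 16.9
ee_pos: [0.4345, -0.0499, 0.0873]
ee_rot: [-3.141, -0.007, 2.746]
force: [0.4, 0.0, 0.2]
finger_gap: 0.46
```

Run:
```python
from h import *
c,st=shot("wrist","w18")
print(st["clock"],st["ee_pos"],st["ee_rot"],st["finger_gap"],st["force"])
o=parts(c,st)
p=min(o,key=lambda q:np.hypot(*(q[1]-st["ee_pos"][:2])))
print(go(st,[*p[1],.005],np.pi+p[2]))
```

```text
16.9 [ 0.43452019 -0.04987699  0.08726827] [-3.14117039 -0.00734478  2.74578169] 0.4596779119247525 [0.38267351 0.04090095 0.21299119]
px [381. 155.] head [0.4263 0.0619] ang -0.102 back/front -0.021 0.055 LxW 0.067 0.022 z 0.0206 359
px [257. 201.] head [ 0.4355 -0.0496] ang -0.394 back/front -0.045 0.052 LxW 0.076 0.022 z 0.0214 1146
px [126. 231.] head [ 0.4169 -0.167 ] ang 0.191 back/front -0.015 0.022 LxW 0.028 0.024 z 0.0208 331
[-0.0, -0.007, -0.002, -0.047, 0.024, 2.742]
```

View pics/w18.png

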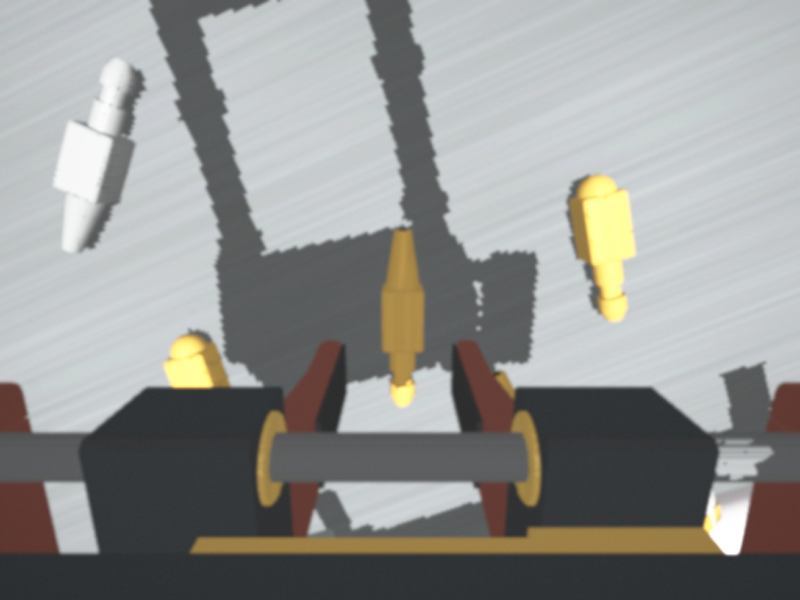

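Nozzle A is centred at (402,315). The seated nozzle's tip at (503,385) clears the finger by about 13 mm, so I'll descend and grip.

>>> play_rows --pt "0 -0.006 0 -0.03 0.01 1.2 40" --pt "0 -0.006 0 -0.03 0.01 2.2 40" --pt "0 -0.006 0 -0.03 0.01 2.74 40" --pt "0 -0.006 0 -0.03 0.01 2.74 40" --pt "0 -0.006 0 -0.03 0.01 2.74 12" --pt "0 -0.006 0 -0.03 0.01 2.74 12" --pt "0 -0.006 0 -0.03 0.01 2.74 12" --pt "0 -0.006 0 -0.03 0.01 2.74 12" --grip_force 60

```text
clock: 17.62
ee_pos: [0.4346, -0.0496, 0.0047]
ee_rot: [3.141, -0.001, 2.745]
force: [0.4, 1.4, 3.7]
finger_gap: 0.243
```

>>> play_rows --pt "0 0 0 0 0 0 12" --pt "0 0 0 0 0 0 12"

```text
clock: 17.78
ee_pos: [0.4346, -0.0496, 0.0047]
ee_rot: [3.141, -0.001, 2.745]
force: [0.3, 2.3, 6.4]
finger_gap: 0.247
```

>>> play_rows --pt "0 0 0 0 0 -1 12" --pt "0 0 0 0 0 -2 12" --pt "0 0 0 0 0 -3 12" --pt "0 0 0 0 0 -3.8 12" --pt "0 0 0 0 0 -3.8 12" --pt "0 0 0 0 0 -3.8 12"

```text
clock: 18.28
ee_pos: [0.4344, -0.0499, 0.1178]
ee_rot: [-3.141, -0.002, 2.745]
force: [-0.7, 0.5, -2.8]
finger_gap: 0.245
```

Run:
```python
from h import *
from station import robot
st=robot.state()
print(st["ee_pos"],st["finger_gap"])
print(fit(4,.052,.12,st,bias=.003))
```

```text
[ 0.43437617 -0.04994523  0.11781428] 0.24501469476078166
[-0.0, -0.002, -0.333, 0.223, 3.793, -0.075]
```

>>> play_rows --pt "0 0 -0.1 0 1 -0.1 12" --pt "0 0 -0.2 0.1 2 -0.1 12" --pt "0 0 -0.333 0.22 3.79 -0.1 12" --pt "0 0 -0.333 0.22 3.79 -0.1 12" --pt "0 0 -0.333 0.22 3.79 1 12" --pt "0 0 -0.333 0.22 3.79 2.4 12" --pt "0 0 -0.333 0.22 3.79 2.45 12" --pt "0 0 -0.333 0.22 3.79 2.45 12"

```text
clock: 18.95
ee_pos: [0.4679, 0.0574, 0.039]
ee_rot: [-3.141, -0.014, 3.077]
force: [0.7, -0.3, -0.4]
finger_gap: 0.245
```

>>> play_rows --pt "0 0 0 0 0 0 12" --pt "0 0 0 0 0 0 12" --pt "0 0 0 0 0 0 12"

```text
clock: 19.2
ee_pos: [0.4729, 0.0575, 0.046]
ee_rot: [3.141, 0.0, 3.077]
force: [0.5, -0.1, -0.5]
finger_gap: 0.247
```

Run:
```python
from h import *
c,st=shot("wrist","w19")
print(st["clock"],st["ee_pos"],st["ee_rot"],st["finger_gap"],st["force"])
print(fit(4,.052,.0437,st,bias=.003))
save(c,"w19c",(190,110,330,360),scale=2.4)
save(c,"w19d",(190,260,330,360))
```

```text
19.2 [0.47286254 0.05751261 0.04598269] [3.14082139e+00 9.00588356e-05 3.07710943e+00] 0.2468067475603445 [ 0.54819176 -0.11751201 -0.53238272]
[0.001, 0.0, -0.0, 0.023, 0.001, 0.076]
```

View pics/w19d.png

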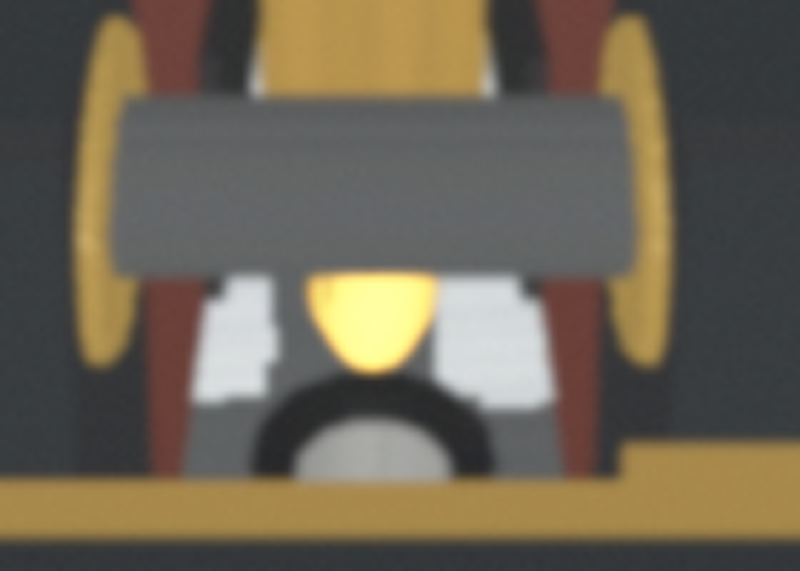

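View pics/w19c.png

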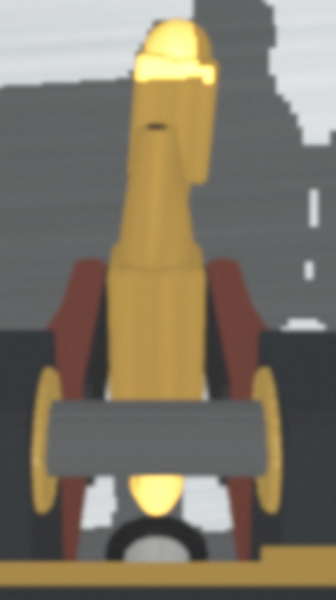

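The nose (372) and mouth (373) are aligned. Inserting.

>>> play_rows --pt "0 0 0 0 0 0.07 12" --pt "0 0 0 -0.2 0 0.07 12" --pt "0 0 0 -0.4 0 0.07 12" --pt "0 0 0 -0.6 0 0.07 12" --pt "0 0 0 -0.8 0 0.07 12" --pt "0 0 0 -0.95 0 0.07 12" --pt "0 0 0 -1.1 0 0.07 12" --pt "0 0 0 -1.1 0 0.07 12"

```text
clock: 19.92
ee_pos: [0.4995, 0.056, 0.0411]
ee_rot: [-3.141, -0.018, 3.078]
force: [-26.7, 1.3, 15.8]
finger_gap: 0.247
```

Run:
```python
from h import *
from station import robot
st=robot.state();print(st["ee_pos"],st["force"],st["ft_torque"],st["finger_gap"])
print(fit(4,0,.0437,st,bias=.003))
```

```text
[0.49952217 0.05598902 0.04111223] [-26.6727584    1.33358679  15.82101517] [ 0.15454415  3.85874005 -0.03969631] 0.24714013292982362
[-0.0, -0.018, 0.001, -0.818, -0.0, -0.101]
```

Blocked at 27 N with upward force: the tool is about 2.6 mm low because my z reading was still settling. I'll back off, raise and retry.

>>> play_rows --pt "0 0 0 0.3 0 0 12" --pt "0 0 0 0.5 0 -0.05 12" --pt "0 0 0 0.9 0 -0.05 12" --pt "0 0 0 1.1 0 -0.05 12" --pt "0 0 0 1.1 0 -0.05 12" --pt "0 0 0 1.1 0 -0.05 12" --pt "0 0 0 1.1 0 -0.05 12" --pt "0 0 0 1.1 0 -0.05 12"

```text
clock: 20.58
ee_pos: [0.4717, 0.0577, 0.0428]
ee_rot: [3.141, -0.004, 3.078]
force: [0.3, -0.3, -2.3]
finger_gap: 0.244
```

>>> play_rows --pt "0 0 0 0 0 0 12" --pt "0 0 0 0 0 0 12"

```text
clock: 20.75
ee_pos: [0.4715, 0.0577, 0.0427]
ee_rot: [3.141, -0.004, 3.078]
force: [-0.1, 0.4, -2.0]
finger_gap: 0.244
```

Run:
```python
from h import *
c,st=shot("wrist","w20")
print(st["clock"],st["ee_pos"],st["ee_rot"],st["finger_gap"],st["force"],st["ft_torque"])
print(fit(4,.052,.0437,st,bias=.003))
save(c,"w20c",(190,110,330,360),scale=2.4)
save(c,"w20d",(190,260,330,360))
s,_=shot("side","s20");save(s,"s20c",(200,120,320,210))
```

```text
20.75 [0.47153855 0.05769748 0.0426823 ] [ 3.14126081 -0.00415623  3.07771601] 0.24405850141876378 [-0.10616182  0.41633286 -2.02466629] [ 0.06446299 -0.04110877 -0.02363498]
[0.0, -0.004, 0.0, -0.021, -0.002, -0.034]
```

View pics/w20d.png

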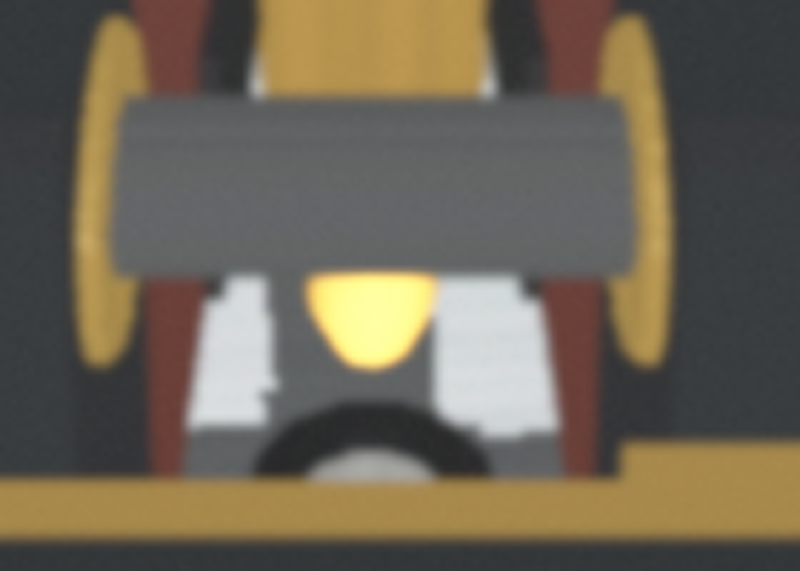

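View pics/w20c.png

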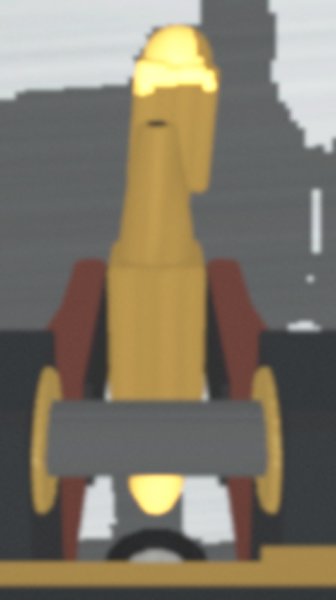

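View pics/s20c.png

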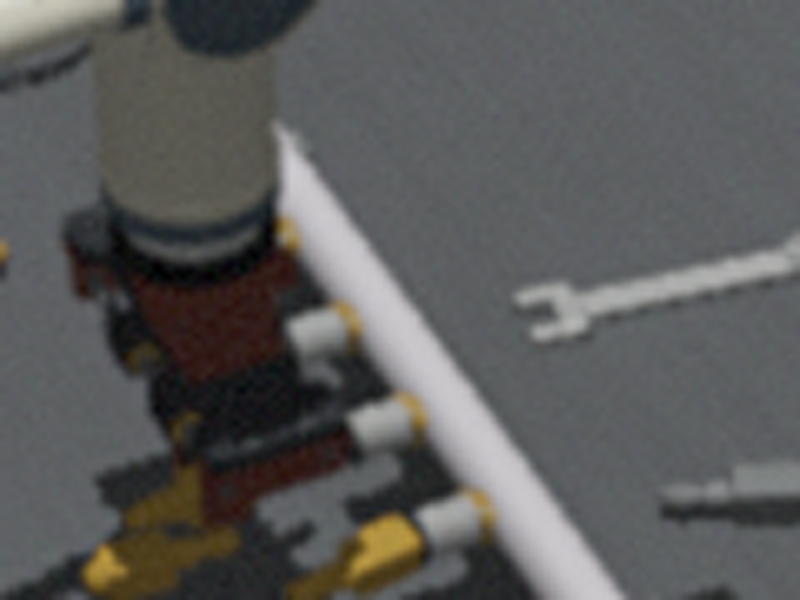

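The reading has now settled at z=0.0427 and lateral alignment is good (372 against 373). I'll raise 1 mm and retry.

>>> play_rows --pt "0 0 0 0 0 -0.035 12" --pt "0 0 0 -0.2 0 -0.035 12" --pt "0 0 0 -0.4 0 -0.035 12" --pt "0 0 0 -0.6 0 -0.035 12" --pt "0 0 0 -0.75 0 -0.035 12" --pt "0 0 0 -0.9 0 -0.035 12" --pt "0 0 0 -0.9 0 -0.035 12" --pt "0 0 0 -0.9 0 -0.035 12"

```text
clock: 21.52
ee_pos: [0.4984, 0.056, 0.0435]
ee_rot: [3.141, -0.005, 3.078]
force: [-0.5, 0.5, -1.5]
finger_gap: 0.244
```

Run:
```python
from h import *
from station import robot
st=robot.state();print(st["ee_pos"],st["ee_rot"],st["force"],st["ft_torque"],st["finger_gap"])
print(fit(4,0,.0437,st,bias=.003))
```

```text
[0.49839416 0.05597893 0.04349744] [ 3.1412639  -0.00468577  3.07772394] [-0.48797763  0.46434009 -1.45750808] [-0.0080064  -0.00509238  0.02500826] 0.24433473051602214
[0.0, -0.005, 0.0, -0.857, 0.003, -0.011]
```

It's free now, so I'll push it home.

>>> play_rows --pt "0 0 0 -0.15 0 0 12" --pt "0 0 0 -0.3 0 0 12" --pt "0 0 0 -0.42 0 0 12" --pt "0 0 0 -0.54 0 0 12" --pt "0 0 0 -0.66 0 0 12" --pt "0 0 0 -0.76 0 0 12" --pt "0 0 0 -0.86 0 0 12" --pt "0 0 0 -0.86 0 0 12"

```text
clock: 22.18
ee_pos: [0.5238, 0.0544, 0.0434]
ee_rot: [3.141, -0.006, 3.078]
force: [-3.4, 0.3, -0.7]
finger_gap: 0.247
```

>>> play_rows --pt "0 0 0 -0.05 0 0 12" --pt "0 0 0 -0.1 0 0 12" --pt "0 0 0 -0.1 0 0 12"

```text
clock: 22.43
ee_pos: [0.524, 0.0544, 0.0434]
ee_rot: [-3.142, -0.012, 3.078]
force: [-15.4, 0.0, 7.5]
finger_gap: 0.244
```

>>> play_rows --pt "0 0 0 -0.05 0 0 12" --pt "0 0 0 -0.06 0 0 12" --pt "0 0 0 -0.06 0 0 12"

```text
clock: 22.68
ee_pos: [0.524, 0.0544, 0.0433]
ee_rot: [-3.141, -0.016, 3.078]
force: [-23.2, 0.0, 11.5]
finger_gap: 0.247
```

>>> play_rows --pt "0 0 0 0.14 0 0 12" --pt "0 0 0 0.14 0 0 40" --pt "0 0 0 0.14 0 0 40" --pt "0 0 0 0.14 0 0 40" --pt "0 0 0 0.14 0 -1.2 40" --pt "0 0 0 0.14 0 -2.5 40" --pt "0 0 0 0.6 0 -3.8 40" --pt "0 0 0 0.6 0 -4 40"

```text
clock: 23.35
ee_pos: [0.5135, 0.0553, 0.1724]
ee_rot: [3.14, 0.008, 3.078]
force: [-0.2, -0.0, 1.1]
finger_gap: 0.455
```

>>> play_rows --pt "0 0 0 0 1.5 0 40" --pt "0 0 0 0 1.5 0 40" --pt "0 0 0 0 1.5 0 40" --pt "0 0 0 0 1.5 0 40"

```text
clock: 23.68
ee_pos: [0.5143, 0.1, 0.1633]
ee_rot: [-3.141, -0.004, 3.079]
force: [-0.7, -0.5, 0.2]
finger_gap: 0.458
```

Run:
```python
from h import *
c,st=shot("wrist","w21")
print(st["clock"],st["ee_pos"],st["ee_rot"],st["finger_gap"],st["force"])
o=parts(c,st)
p=min(o,key=lambda q:np.hypot(*(q[1]-[.431,.062])))
print(go(st,[*p[1],.09],np.pi+p[2]))
```

```text
23.6833 [0.51431689 0.0999992  0.16327003] [-3.14134107 -0.00422467  3.07884158] 0.45757355409881334 [-0.73506658 -0.51978751  0.15893255]
px [443.  86.] head [0.4222 0.2922] ang 0.201 back/front -0.024 0.052 LxW 0.068 0.023 z 0.0213 923
px [214. 112.] head [0.4301 0.0635] ang -0.137 back/front -0.023 0.056 LxW 0.052 0.021 z 0.0214 610
[-0.0, -0.004, 0.075, 2.714, -1.388, 2.454]
```

View pics/w21.png

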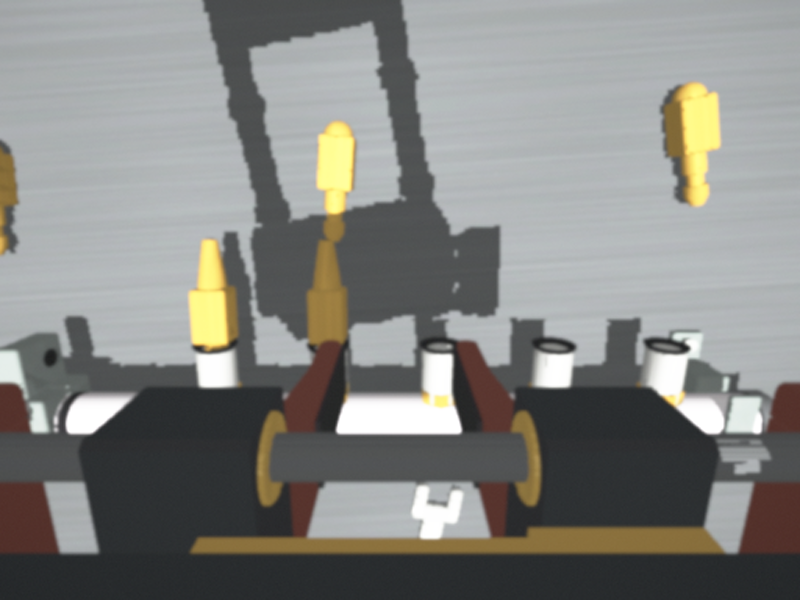

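Fittings 5 and 4 are filled at (213,345) and (327,345). Plug B at (336,165) has its nose under the seated nozzle's tip, so after gripping I must slide it back before lifting.

>>> play_rows --pt "0 0 0.075 1 -0.5 0 40" --pt "0 0 0.075 2.7 -1.38 0.5 40" --pt "0 0 0.075 2.7 -1.38 1.5 40" --pt "0 0 0.075 2.7 -1.38 2.4 40" --pt "0 0 0.075 2.7 -1.38 2.4 40" --pt "0 0 0.075 2.7 -1.38 2.4 40" --pt "0 0 0.075 2.7 -1.38 2.4 40" --pt "0 0 0.075 2.7 -1.38 2.4 40"

```text
clock: 24.4
ee_pos: [0.4319, 0.0639, 0.0942]
ee_rot: [3.141, -0.001, 3.003]
force: [0.3, 0.3, 0.1]
finger_gap: 0.456
```

Run:
```python
from h import *
c,st=shot("wrist","w22")
print(st["clock"],st["ee_pos"],st["ee_rot"],st["finger_gap"],st["force"])
o=parts(c,st)
p=min(o,key=lambda q:np.hypot(*(q[1]-st["ee_pos"][:2])))
print(go(st,[*p[1],.0047],np.pi+p[2]))
```

```text
24.4 [0.43188352 0.06388335 0.09419489] [ 3.14098501e+00 -1.08710197e-03  3.00260971e+00] 0.45591659624847475 [0.29165383 0.32956361 0.09601119]
px [255. 205.] head [0.4301 0.0635] ang -0.147 back/front -0.024 0.06 LxW 0.065 0.021 z 0.0215 1057
[0.001, -0.001, 0.008, 0.055, -0.024, 2.983]
```

View pics/w22.png

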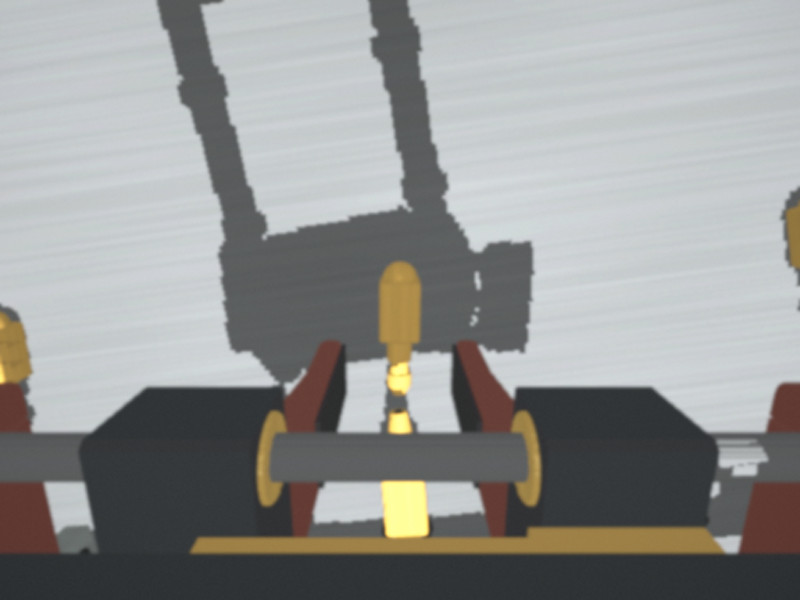

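>>> play_rows --pt "0 0 0 0.05 0 1.2 40" --pt "0 0 0 0.05 0 2.3 40" --pt "0 0 0 0.05 0 2.95 40" --pt "0 0 0 0.05 0 2.95 40" --pt "0 0 0 0.05 0 2.95 40" --pt "0 0 0 0.05 0 2.95 12" --pt "0 0 0 0.05 0 2.95 12" --pt "0 0 0 0.05 0 2.95 12"

```text
clock: 25.12
ee_pos: [0.4293, 0.0643, 0.0046]
ee_rot: [3.141, -0.003, 3.003]
force: [-0.1, -0.7, 0.5]
finger_gap: 0.265
```

>>> play_rows --pt "0 0 0 0 0 0 12" --pt "0 0 0 0 0 0 12" --pt "0 0 0 0 0 0 12"

```text
clock: 25.37
ee_pos: [0.4293, 0.0643, 0.0046]
ee_rot: [3.141, -0.002, 3.003]
force: [-0.5, 0.3, 6.0]
finger_gap: 0.246
```

>>> play_rows --pt "0 0 0 0 0 -0.15 12" --pt "0 0 0 0.5 0 -0.15 12" --pt "0 0 0 1 0 -0.15 12" --pt "0 0 0 1.2 0 -0.15 12" --pt "0 0 0 1.2 0 -1 12" --pt "0 0 0 1.2 0 -2.2 12" --pt "0 0 0 1.2 0 -3.4 12" --pt "0 0 0 1.2 0 -3.8 12"

```text
clock: 26.03
ee_pos: [0.3952, 0.0692, 0.123]
ee_rot: [3.14, 0.003, 3.003]
force: [0.5, 0.2, -0.7]
finger_gap: 0.245
```

Run:
```python
from h import *
from station import robot
st=robot.state()
print(st["ee_pos"],st["finger_gap"])
print(fit(3,.052,.12,st,bias=.003))
```

```text
[0.39523367 0.0691927  0.12295082] 0.24515964515595726
[0.001, 0.003, -0.075, -2.416, 2.365, 0.109]
```

>>> play_rows --pt "0 0 -0.075 -0.5 1 0 12" --pt "0 0 -0.075 -1.5 2 0 12" --pt "0 0 -0.075 -2.4 2.36 0.1 12" --pt "0 0 -0.075 -2.4 2.36 0.1 12" --pt "0 0 -0.075 -2.4 2.36 1 12" --pt "0 0 -0.075 -2.4 2.36 2 12" --pt "0 0 -0.075 -2.4 2.36 2.6 12" --pt "0 0 -0.075 -2.4 2.36 2.62 12"

```text
clock: 26.7
ee_pos: [0.4706, 0.1284, 0.033]
ee_rot: [-3.139, -0.013, 3.078]
force: [-0.9, -0.6, -1.8]
finger_gap: 0.248
```

>>> play_rows --pt "0 0 0 0 0 0 12" --pt "0 0 0 0 0 0 12" --pt "0 0 0 0 0 0 12" --pt "0 0 0 0 0 0 12" --pt "0 0 0 0 0 0 12" --pt "0 0 0 0 0 0 12"

```text
clock: 27.2
ee_pos: [0.4747, 0.1294, 0.0397]
ee_rot: [3.141, -0.002, 3.078]
force: [-0.1, -0.8, -0.8]
finger_gap: 0.245
```

Run:
```python
from h import *
c,st=shot("wrist","w23")
print(st["clock"],st["ee_pos"],st["ee_rot"],st["finger_gap"],st["force"])
print(fit(3,.052,.0437,st,bias=.003))
save(c,"w23d",(190,260,330,360))
```

```text
27.2 [0.47468643 0.12939013 0.0397058 ] [ 3.14082737e+00 -2.49216199e-03  3.07775958e+00] 0.24502591268333637 [-0.10236345 -0.76752584 -0.83640912]
[0.001, -0.002, 0.0, -0.072, 0.006, -0.133]
```

View pics/w23d.png

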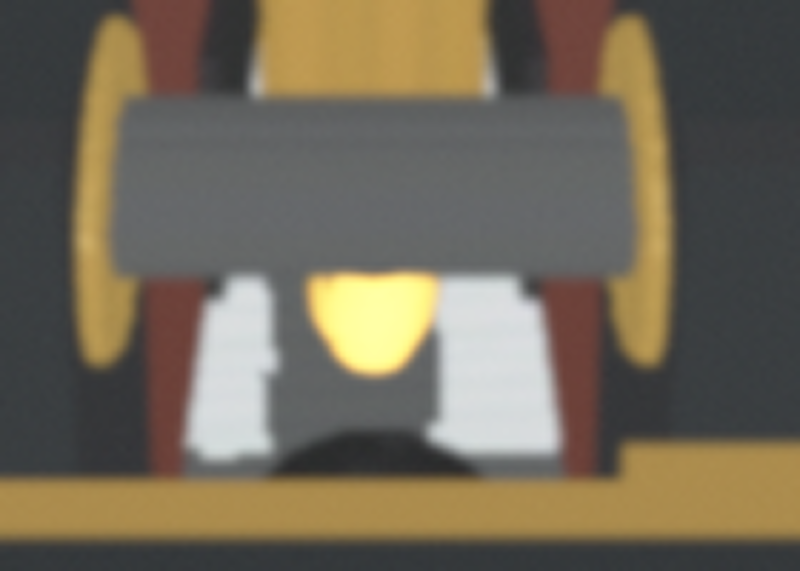

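It's aligned laterally (374 against 375). I'll raise 4 mm and insert.

>>> play_rows --pt "0 0 0 0 0 -0.133 12" --pt "0 0 0 0 0 -0.133 12" --pt "0 0 0 -0.2 0 -0.133 12" --pt "0 0 0 -0.4 0 -0.133 12" --pt "0 0 0 -0.6 0 -0.133 12" --pt "0 0 0 -0.8 0 -0.133 12" --pt "0 0 0 -0.95 0 -0.133 12" --pt "0 0 0 -0.95 0 -0.133 12"

```text
clock: 27.92
ee_pos: [0.5037, 0.1274, 0.0425]
ee_rot: [3.141, -0.004, 3.077]
force: [-0.1, -0.0, -1.5]
finger_gap: 0.243
```

Run:
```python
from h import *
from station import robot
st=robot.state();print(st["ee_pos"],st["ee_rot"],st["force"],st["ft_torque"],st["finger_gap"])
print(fit(3,0,.0437,st,bias=.003))
```

```text
[0.50366597 0.12738079 0.04253958] [ 3.14121346 -0.00375899  3.07746909] [-0.07704105 -0.01747299 -1.47496699] [ 0.03682246 -0.07845376 -0.04394574] 0.24252873163019195
[0.0, -0.004, -0.0, -0.837, 0.016, -0.042]
```

>>> play_rows --pt "0 0 0 -0.12 0.005 -0.03 12" --pt "0 0 0 -0.27 0.005 -0.03 12" --pt "0 0 0 -0.42 0.005 -0.03 12" --pt "0 0 0 -0.54 0.005 -0.03 12" --pt "0 0 0 -0.66 0.005 -0.03 12" --pt "0 0 0 -0.76 0.005 -0.03 12" --pt "0 0 0 -0.86 0.005 -0.03 12" --pt "0 0 0 -0.86 0.005 -0.03 12"

```text
clock: 28.58
ee_pos: [0.5275, 0.1261, 0.0432]
ee_rot: [3.141, -0.007, 3.078]
force: [-6.0, -0.3, 2.5]
finger_gap: 0.243
```

>>> play_rows --pt "0 0 0 -0.05 0 0 12" --pt "0 0 0 -0.1 0 0 12" --pt "0 0 0 -0.14 0 0 12" --pt "0 0 0 -0.14 0 0 12"

```text
clock: 28.92
ee_pos: [0.5277, 0.1261, 0.0433]
ee_rot: [-3.141, -0.017, 3.079]
force: [-23.3, -0.9, 12.2]
finger_gap: 0.247
```

Seated at n=0.519 under 23 N. I'll release and go for plug C.

>>> play_rows --pt "0 0 0 0.14 0 0 12" --pt "0 0 0 0.14 0 0 40" --pt "0 0 0 0.14 0 0 40" --pt "0 0 0 0.14 0 0 40" --pt "0 0 0 0.14 0 -1.2 40" --pt "0 0 0 0.14 0 -2.5 40" --pt "0 0 0 0.6 1.5 -3.8 40" --pt "0 0 0 0.6 3 -4 40"

```text
clock: 29.58
ee_pos: [0.5231, 0.196, 0.1632]
ee_rot: [3.139, 0.004, 3.073]
force: [1.7, 0.5, 1.0]
finger_gap: 0.454
```

>>> play_rows --pt "0 0 0 0 2 0 40" --pt "0 0 0 0 2 0 40" --pt "0 0 0 0 2 0 40" --pt "0 0 0 0 2 0 40" --pt "0 0 0 0 2 0 40"

```text
clock: 30.0
ee_pos: [0.5251, 0.256, 0.1571]
ee_rot: [-3.141, -0.004, 3.077]
force: [-0.4, 0.9, 0.2]
finger_gap: 0.455
```

Run:
```python
from h import *
c,st=shot("wrist","w24")
print(st["clock"],st["ee_pos"],st["ee_rot"],st["finger_gap"],st["force"])
o=parts(c,st)
p=min(o,key=lambda q:np.hypot(*(q[1]-[.422,.292])))
print(go(st,[*p[1],.09],np.pi+p[2]))
```

```text
30.0 [0.52509699 0.25603795 0.15706085] [-3.14112712 -0.00422846  3.07743141] 0.45545774547684376 [-0.35852432  0.92217251  0.15247657]
px [289.  89.] head [0.4207 0.2924] ang 0.18 back/front -0.022 0.053 LxW 0.069 0.022 z 0.0211 419
[0.0, -0.004, -0.245, 3.542, 0.989, 2.25]
```

View pics/w24.png

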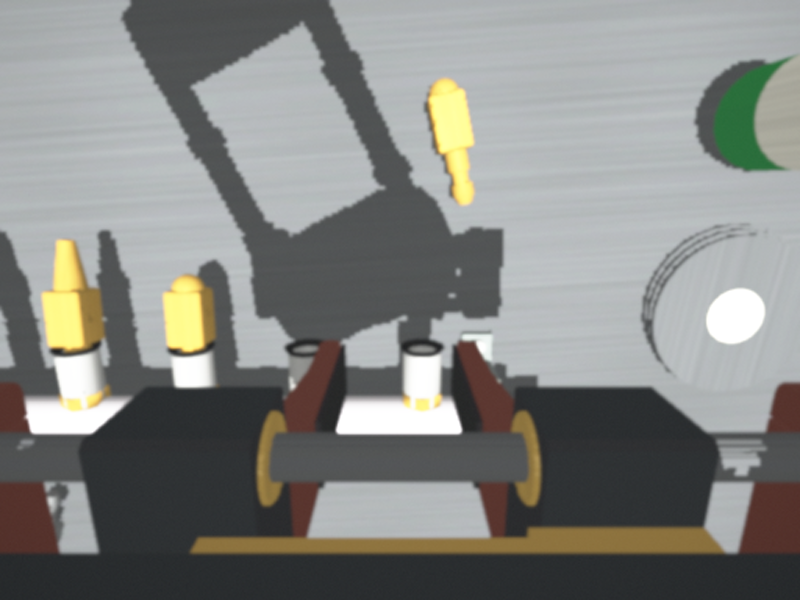

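Fittings 4 and 3 are seated at (65,345) and (190,345). Plug C is at (450,120). The spray can at (760,115) is clear.

>>> play_rows --pt "0 0 -0.1 1.3 0.3 0 40" --pt "0 0 -0.2 2.6 0.8 0.3 40" --pt "0 0 -0.245 3.54 0.99 1.2 40" --pt "0 0 -0.245 3.54 0.99 2.2 40" --pt "0 0 -0.245 3.54 0.99 2.2 40" --pt "0 0 -0.245 3.54 0.99 2.2 40" --pt "0 0 -0.245 3.54 0.99 2.2 40" --pt "0 0 -0.245 3.54 0.99 2.2 40"

```text
clock: 30.72
ee_pos: [0.4223, 0.2931, 0.0942]
ee_rot: [3.139, -0.001, -2.962]
force: [-0.1, -0.5, -0.1]
finger_gap: 0.457
```

Run:
```python
from h import *
c,st=shot("wrist","w25")
print(st["clock"],st["ee_pos"],st["ee_rot"],st["finger_gap"],st["force"])
o=parts(c,st)
p=min(o,key=lambda q:np.hypot(*(q[1]-st["ee_pos"][:2])))
print(go(st,[*p[1],.0047],np.pi+p[2]))
```

```text
30.7167 [0.42228153 0.29310424 0.09420035] [ 3.13926903e+00 -7.11337575e-04 -2.96225760e+00] 0.45651601225399163 [-0.06160557 -0.5052196  -0.06703582]
px [256. 204.] head [0.4213 0.2931] ang 0.168 back/front -0.024 0.051 LxW 0.067 0.021 z 0.0215 1071
[0.002, -0.001, 0.011, 0.03, -0.0, 2.983]
```

View pics/w25.png

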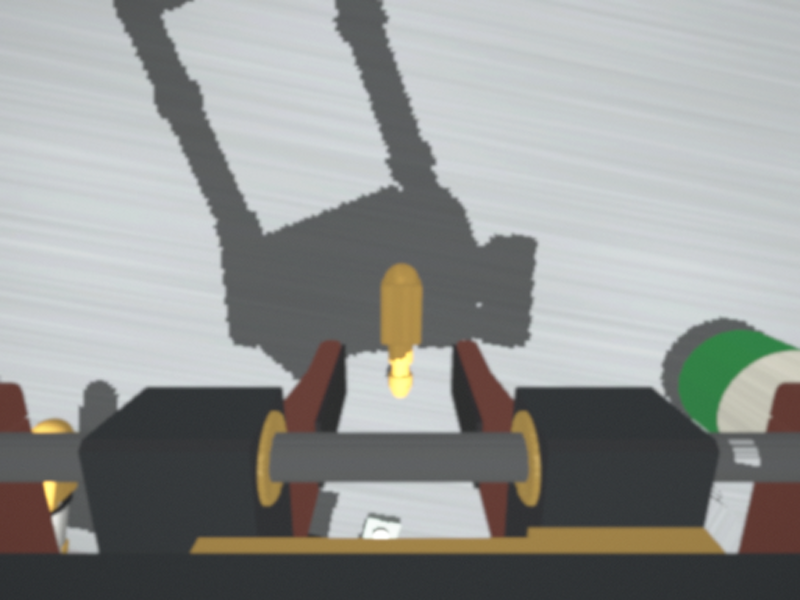

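Plug C is centred at (401,310). The spray can base is about 170 mm off, outside the body's 89 mm reach. Grip.

>>> play_rows --pt "0 0 0.01 0.03 0 1.2 40" --pt "0 0 0.01 0.03 0 2.3 40" --pt "0 0 0.01 0.03 0 2.95 40" --pt "0 0 0.01 0.03 0 2.95 40" --pt "0 0 0.01 0.03 0 2.95 40" --pt "0 0 0.01 0.03 0 2.95 12" --pt "0 0 0.01 0.03 0 2.95 12" --pt "0 0 0.01 0.03 0 2.95 12"

```text
clock: 31.43
ee_pos: [0.4199, 0.2934, 0.0044]
ee_rot: [3.14, -0.002, -2.971]
force: [1.0, 0.0, 0.1]
finger_gap: 0.262
```

>>> play_rows --pt "0 0 0 0 0 0 12" --pt "0 0 0 0 0 0 12" --pt "0 0 0 0 0 0 12"

```text
clock: 31.68
ee_pos: [0.4198, 0.2935, 0.0043]
ee_rot: [3.14, -0.002, -2.97]
force: [1.3, -0.1, 4.1]
finger_gap: 0.242
```

>>> play_rows --pt "0 0 0 0 0 -0.6 12" --pt "0 0 0 0 0 -1.6 12" --pt "0 0 0 0 0 -2.8 12" --pt "0 0 0 0 0 -3.8 12" --pt "0 0 0 0 0 -3.8 12" --pt "0 0 0 0 0 -3.8 12" --pt "0 0 0 0 0 -3.8 12"

```text
clock: 32.27
ee_pos: [0.4192, 0.2928, 0.116]
ee_rot: [3.141, -0.006, -2.97]
force: [-0.9, 0.0, -1.3]
finger_gap: 0.242
```

Run:
```python
from h import *
from station import robot
st=robot.state()
print(st["ee_pos"],st["finger_gap"])
print(fit(1,.052,.0437,st,bias=.003))
```

```text
[0.41922316 0.29278603 0.11603447] 0.24166221109016559
[-0.0, -0.006, 0.235, -2.1, -1.038, 2.399]
```

>>> play_rows --pt "0 0 0.1 -0.7 -0.3 0 12" --pt "0 0 0.2 -1.5 -0.8 0 12" --pt "0 0 0.235 -2.1 -1.04 0 12" --pt "0 0 0.235 -2.1 -1.04 0.7 12" --pt "0 0 0.235 -2.1 -1.04 1.6 12" --pt "0 0 0.235 -2.1 -1.04 2.25 12" --pt "0 0 0.235 -2.1 -1.04 2.35 12" --pt "0 0 0.235 -2.1 -1.04 2.35 12"

```text
clock: 32.93
ee_pos: [0.4846, 0.2721, 0.0427]
ee_rot: [-3.138, -0.01, 3.078]
force: [0.3, 0.2, -0.2]
finger_gap: 0.244
```

>>> play_rows --pt "0 0 0 0 0 0 12" --pt "0 0 0 0 0 0 12" --pt "0 0 0 0 0 0 12" --pt "0 0 0 0 0 0 12" --pt "0 0 0 0 0 0 12" --pt "0 0 0 0 0 0 12"

```text
clock: 33.43
ee_pos: [0.4871, 0.2733, 0.0472]
ee_rot: [3.141, -0.003, 3.078]
force: [0.7, -0.5, -1.1]
finger_gap: 0.246
```

Run:
```python
from h import *
c,st=shot("wrist","w26")
print(st["clock"],st["ee_pos"],st["ee_rot"],st["finger_gap"],st["force"])
print(fit(1,.052,.0435,st,bias=.003))
save(c,"w26d",(190,260,330,360))
```

```text
33.4333 [0.48708067 0.27328416 0.04721414] [ 3.14073269 -0.00316419  3.07782659] 0.24581796480171783 [ 0.70976438 -0.45549616 -1.1468917 ]
[0.001, -0.003, 0.0, 0.028, -0.018, 0.124]
```

View pics/w26d.png

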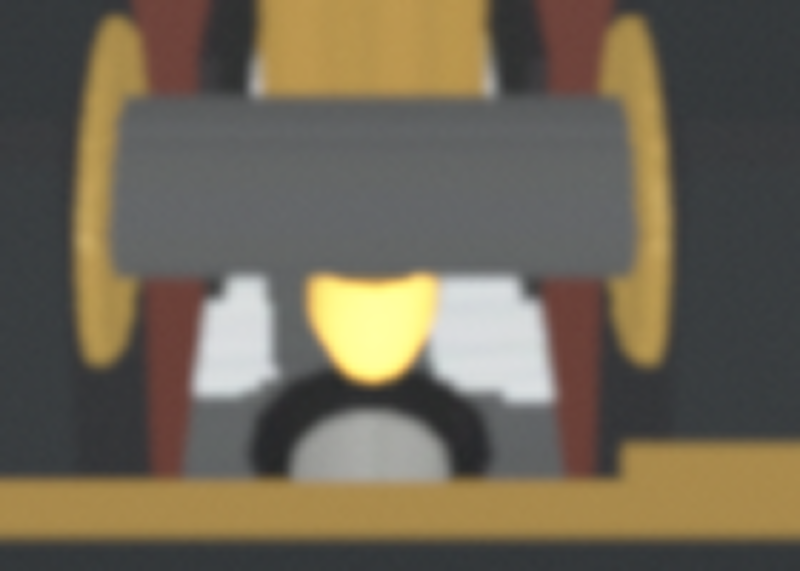

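Aligned (372 against 370). I'll lower 3.5 mm and advance partway.

>>> play_rows --pt "0 0 0 0 0 0.118 12" --pt "0 0 0 0 0 0.118 12" --pt "0 0 0 -0.2 0 0.118 12" --pt "0 0 0 -0.4 0 0.118 12" --pt "0 0 0 -0.5 0 0.118 12" --pt "0 0 0 -0.5 0 0.118 12" --pt "0 0 0 -0.5 0 0.118 12" --pt "0 0 0 -0.5 0 0.118 12"

```text
clock: 34.15
ee_pos: [0.5018, 0.2721, 0.0429]
ee_rot: [3.141, -0.004, 3.078]
force: [-0.3, 0.1, -0.4]
finger_gap: 0.244
```

Run:
```python
from h import *
from station import robot
st=robot.state();print(st["ee_pos"],st["ee_rot"],st["force"],st["ft_torque"],st["finger_gap"])
print(fit(1,0,.0435,st,bias=.003))
```

```text
[0.50178035 0.27214316 0.04286719] [ 3.14132333 -0.00438025  3.07769408] [-0.31705127  0.14071719 -0.37837579] [0.02475944 0.03574556 0.02382726] 0.24441026099659402
[0.0, -0.004, 0.0, -1.213, -0.006, -0.026]
```

>>> play_rows --pt "0 0 0 -0.15 0 -0.02 12" --pt "0 0 0 -0.35 0 -0.02 12" --pt "0 0 0 -0.55 0 -0.02 12" --pt "0 0 0 -0.7 0 -0.02 12" --pt "0 0 0 -0.85 0 -0.02 12" --pt "0 0 0 -1 0 -0.02 12" --pt "0 0 0 -1.1 0 -0.02 12" --pt "0 0 0 -1.15 0 -0.02 12"

```text
clock: 34.82
ee_pos: [0.536, 0.27, 0.0433]
ee_rot: [3.141, -0.006, 3.078]
force: [-9.9, 0.4, 4.5]
finger_gap: 0.247
```

>>> play_rows --pt "0 0 0 -0.06 0 0 12" --pt "0 0 0 -0.12 0 0 12" --pt "0 0 0 -0.18 0 0 12" --pt "0 0 0 -0.18 0 0 12"

```text
clock: 35.15
ee_pos: [0.5362, 0.27, 0.0433]
ee_rot: [-3.14, -0.017, 3.079]
force: [-25.3, -1.0, 12.7]
finger_gap: 0.245
```

Stopped at 25 N at the seated depth, given the 1.5 mm grip offset. Release and verify.

>>> play_rows --pt "0 0 0 0.14 0 0 12" --pt "0 0 0 0.14 0 0 36" --pt "0 0 0 0.14 0 0 36" --pt "0 0 0 0.14 0 0 36" --pt "0 0 0 0.14 0 -1.2 36" --pt "0 0 0 0.14 0 -2.5 36" --pt "0 0 0 0.6 0 -3.8 36" --pt "0 0 0 0.6 -1 -4.4 36"

```text
clock: 35.82
ee_pos: [0.5228, 0.2445, 0.1815]
ee_rot: [3.136, 0.002, 3.082]
force: [1.2, 1.0, 0.0]
finger_gap: 0.403
```

>>> play_rows --pt "0 0 0 0.5 -2 0 40" --pt "0 0 0 0.5 -3 0 40" --pt "0 0 0 0.5 -3 0 40" --pt "0 0 0 0.5 -3 0 40" --pt "0 0 0 0.5 -3 0 40"

```text
clock: 36.23
ee_pos: [0.5021, 0.1519, 0.1757]
ee_rot: [3.14, -0.003, 3.076]
force: [0.6, -0.6, -0.9]
finger_gap: 0.454
```

Run:
```python
from h import *
c,st=shot("wrist","w27")
print(st["clock"],st["ee_pos"],st["ee_rot"],st["finger_gap"],st["force"])
print(go(st,[.505,-.13,.18],np.pi-.064))
```

```text
36.2333 [0.50206968 0.15188158 0.17569043] [ 3.14037465 -0.00322397  3.07626356] 0.4539816683241963 [ 0.63836807 -0.55430238 -0.87076937]
[0.001, -0.003, -0.001, -0.71, -9.369, -0.157]
```

View pics/w27.png

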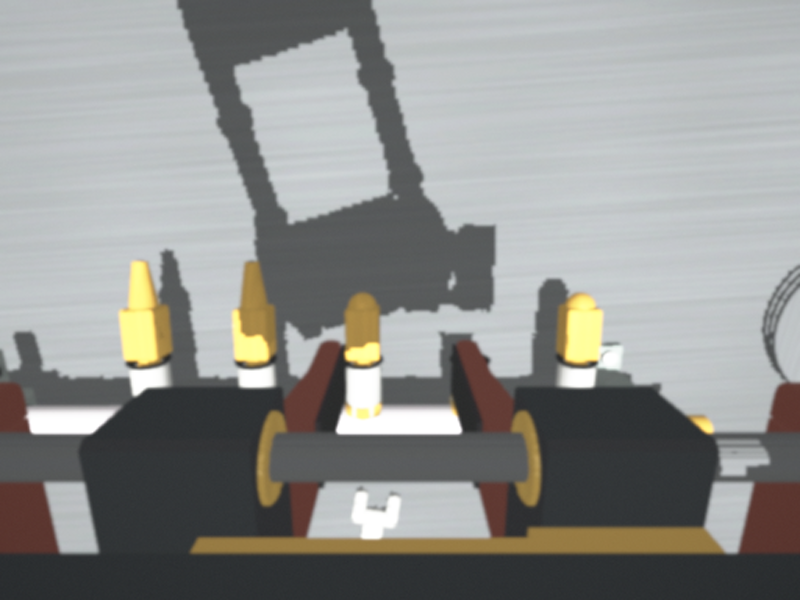

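Fittings 5, 4, 3 and 1 are filled at (145,345), (253,345), (363,345) and (580,345). Only fitting 2 is left, and plug A goes there.

>>> play_rows --pt "0 0 0 -0.7 -9.3 -0.15 40" --pt "0 0 0 -0.7 -9.3 -0.15 40" --pt "0 0 0 -0.7 -9.3 -0.15 40" --pt "0 0 0 -0.7 -9.3 -0.15 40" --pt "0 0 0 -0.7 -9.3 -0.15 40" --pt "0 0 0 -0.7 -9.3 -0.15 40" --pt "0 0 0 -0.7 -9.3 -0.15 40" --pt "0 0 0 -0.7 -9.3 -0.15 40"

```text
clock: 36.95
ee_pos: [0.5052, -0.1316, 0.179]
ee_rot: [-3.14, -0.005, 3.074]
force: [0.9, 0.8, 0.8]
finger_gap: 0.453
```

>>> play_rows --pt "0 0 0 0 0 0 40" --pt "0 0 0 0 0 0 40"

```text
clock: 37.12
ee_pos: [0.5054, -0.1265, 0.1794]
ee_rot: [3.14, -0.005, 3.079]
force: [-0.9, 0.6, 0.2]
finger_gap: 0.454
```

Run:
```python
from h import *
c,st=shot("wrist","w28")
print(st["clock"],st["ee_pos"],st["ee_rot"],st["finger_gap"],st["force"])
o=parts(c,st)
p=min(o,key=lambda q:np.hypot(*(q[1]-[.426,-.17])))
print(go(st,[*p[1],.09],np.pi+p[2]))
```

```text
37.1167 [ 0.50536689 -0.12649432  0.17935857] [ 3.14016943 -0.00475074  3.07898699] 0.4541579344775068 [-0.89770002  0.6290378   0.19398636]
px [211. 116.] head [ 0.4258 -0.1693] ang -0.168 back/front -0.024 0.052 LxW 0.065 0.022 z 0.0214 705
[0.001, -0.005, 0.105, 2.542, -1.594, 2.988]
```

View pics/w28.png

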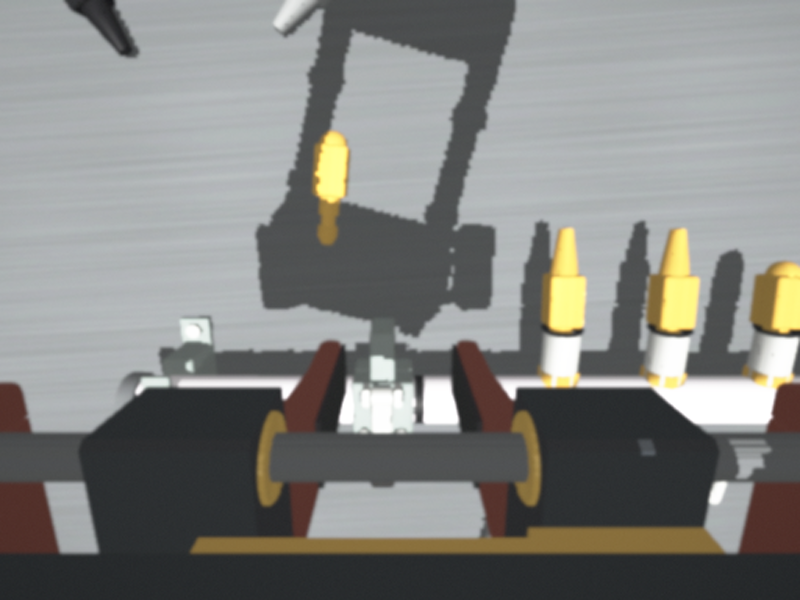

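Plug A is at (332,170), and the clamp at (385,385) is still at the ring with its lever flat.

>>> play_rows --pt "0 0 0.1 1 -0.6 0.3 40" --pt "0 0 0.105 2.2 -1.3 1 40" --pt "0 0 0.105 2.54 -1.59 2 40" --pt "0 0 0.105 2.54 -1.59 2.9 40" --pt "0 0 0.105 2.54 -1.59 2.9 40" --pt "0 0 0.105 2.54 -1.59 2.9 40" --pt "0 0 0.105 2.54 -1.59 2.9 40" --pt "0 0 0.105 2.54 -1.59 2.9 40"

```text
clock: 37.83
ee_pos: [0.4269, -0.1702, 0.0955]
ee_rot: [-3.141, -0.001, 2.975]
force: [-0.5, -0.5, 1.4]
finger_gap: 0.453
```

Run:
```python
from h import *
c,st=shot("wrist","w29")
print(st["clock"],st["ee_pos"],st["ee_rot"],st["finger_gap"],st["force"])
o=parts(c,st)
p=min(o,key=lambda q:np.hypot(*(q[1]-st["ee_pos"][:2])))
print(go(st,[*p[1],.0047],np.pi+p[2]))
save(c,"w29c",(150,120,360,300))
```

```text
37.8333 [ 0.4269497  -0.17021777  0.09554833] [-3.14073641e+00 -7.21794375e-04  2.97460765e+00] 0.45325299961170934 [-0.52924809 -0.47521383  1.43566053]
px [257. 204.] head [ 0.4249 -0.169 ] ang -0.165 back/front -0.024 0.052 LxW 0.066 0.021 z 0.0215 1046
[-0.001, -0.001, -0.002, 0.07, 0.031, 3.028]
```

View pics/w29c.png

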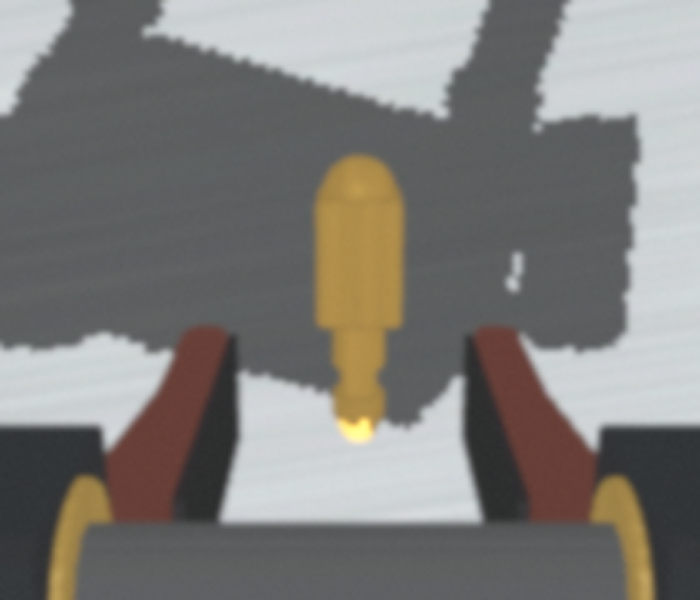

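Plug A is centred within about 1 mm at crop (358,260). Grip and lift.

>>> play_rows --pt "0 0 0 0.05 0.02 1.2 40" --pt "0 0 0 0.05 0.02 2.3 40" --pt "0 0 0 0.05 0.02 3 40" --pt "0 0 0 0.05 0.02 3 40" --pt "0 0 0 0.05 0.02 3 40" --pt "0 0 0 0.05 0.02 3 12" --pt "0 0 0 0.05 0.02 3 12" --pt "0 0 0 0.05 0.02 3 12"

```text
clock: 38.55
ee_pos: [0.4242, -0.1698, 0.0042]
ee_rot: [-3.141, -0.003, 2.973]
force: [0.1, 1.1, 1.6]
finger_gap: 0.266
```

>>> play_rows --pt "0 0 0 0 0 0 12" --pt "0 0 0 0 0 0 12" --pt "0 0 0 0 0 0 12"

```text
clock: 38.8
ee_pos: [0.4242, -0.1697, 0.0041]
ee_rot: [-3.142, -0.003, 2.973]
force: [-0.3, 2.1, 6.2]
finger_gap: 0.242
```

>>> play_rows --pt "0 0 0 0 0 -0.6 12" --pt "0 0 0 0 0 -1.6 12" --pt "0 0 0 0 0 -2.8 12" --pt "0 0 0 0 0 -3.8 12" --pt "0 0 0 0 0 -3.8 12" --pt "0 0 0 0 0 -3.8 12" --pt "0 0 0 0 0 -3.8 12"

```text
clock: 39.38
ee_pos: [0.4235, -0.1696, 0.1158]
ee_rot: [3.141, -0.006, 2.973]
force: [-0.4, 0.5, -1.2]
finger_gap: 0.247
```

Run:
```python
from h import *
from station import robot
st=robot.state()
print(st["ee_pos"],st["finger_gap"])
print(fit(2,.056,.12,st,bias=.003))
```

```text
[ 0.42349126 -0.16962702  0.11582903] 0.2470851651141692
[0.0, -0.006, -0.105, 0.304, 12.488, -0.135]
```

>>> play_rows --pt "0 0 -0.05 0.1 2 -0.13 12" --pt "0 0 -0.105 0.3 12.49 -0.13 12" --pt "0 0 -0.105 0.3 12.49 -0.13 12" --pt "0 0 -0.105 0.3 12.49 -0.13 12" --pt "0 0 -0.105 0.3 12.49 -0.13 12" --pt "0 0 -0.105 0.3 12.49 -0.13 12" --pt "0 0 -0.105 0.3 12.49 -0.13 12" --pt "0 0 -0.105 0.3 12.49 -0.13 12"

```text
clock: 40.05
ee_pos: [0.4707, 0.1618, 0.1182]
ee_rot: [-3.14, -0.008, 3.078]
force: [0.2, -1.6, -0.4]
finger_gap: 0.249
```

Run:
```python
from h import *
from station import robot
st=robot.state()
print(st["ee_pos"],st["finger_gap"])
print(fit(2,.056,.12,st,bias=.003))
```

```text
[0.47066183 0.16178973 0.11818312] 0.24947888458137812
[-0.001, -0.008, 0.0, -0.144, 1.326, -0.063]
```

>>> play_rows --pt "0 0 0 -0.1 1.2 0 12" --pt "0 0 0 -0.1 1.2 0 12" --pt "0 0 0 -0.1 1.2 0 12" --pt "0 0 0 -0.1 1.2 0 12" --pt "0 0 0 -0.1 1.2 0 12" --pt "0 0 0 -0.1 1.2 0 12"

```text
clock: 40.55
ee_pos: [0.4772, 0.1943, 0.1204]
ee_rot: [-3.141, -0.005, 3.076]
force: [-0.1, -0.4, -1.0]
finger_gap: 0.244
```

Run:
```python
from h import *
from station import robot
st=robot.state()
print(st["ee_pos"],st["ee_rot"],st["finger_gap"])
print(fit(2,.054,.0435,st,bias=.003))
```

```text
[0.47716693 0.19434321 0.12036413] [-3.14132897 -0.00473353  3.07579198] 0.2442556829273233
[-0.0, -0.005, -0.002, -0.076, 0.23, 2.562]
```

>>> play_rows --pt "0 0 0 -0.07 0.23 0.8 12" --pt "0 0 0 -0.07 0.23 1.7 12" --pt "0 0 0 -0.07 0.23 2.4 12" --pt "0 0 0 -0.07 0.23 2.5 12" --pt "0 0 0 -0.07 0.23 2.5 12" --pt "0 0 0 -0.07 0.23 2.5 12" --pt "0 0 0 -0.07 0.23 2.5 12" --pt "0 0 0 -0.07 0.23 2.5 12"

```text
clock: 41.22
ee_pos: [0.4806, 0.2027, 0.0479]
ee_rot: [3.14, -0.001, 3.077]
force: [-0.8, -0.6, -0.6]
finger_gap: 0.247
```

Run:
```python
from h import *
c,st=shot("wrist","w30")
print(st["clock"],st["ee_pos"],st["ee_rot"],st["finger_gap"],st["force"])
print(fit(2,.052,.0433,st,bias=.003))
save(c,"w30d",(190,260,330,360))
```

```text
41.2167 [0.48062239 0.2027063  0.04793402] [ 3.13994526e+00 -1.03099160e-03  3.07738517e+00] 0.24690187729870908 [-0.80393695 -0.60540799 -0.61206502]
[0.002, -0.001, -0.0, -0.034, -0.056, 0.154]
```

View pics/w30d.png

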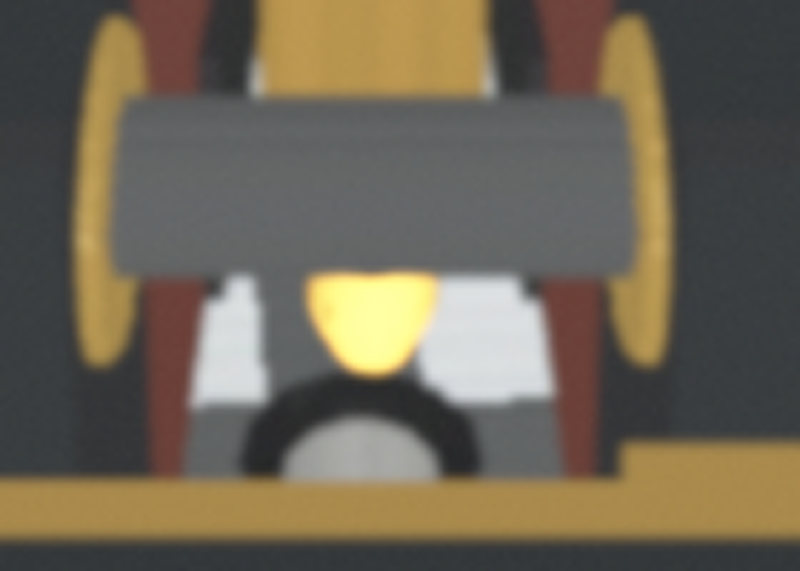

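The mouth (361) is to the left of the nose (372), so I'll shift -1.5 mm, lower 4.3 mm and advance partway.

>>> play_rows --pt "0 0 0 0 -0.05 0.145 12" --pt "0 0 0 0 -0.05 0.145 12" --pt "0 0 0 0 -0.05 0.145 12" --pt "0 0 0 -0.2 -0.05 0.145 12" --pt "0 0 0 -0.4 -0.05 0.145 12" --pt "0 0 0 -0.5 -0.05 0.145 12" --pt "0 0 0 -0.5 -0.05 0.145 12" --pt "0 0 0 -0.5 -0.05 0.145 12"

```text
clock: 41.93
ee_pos: [0.4946, 0.2, 0.0413]
ee_rot: [3.141, -0.004, 3.078]
force: [0.0, -0.5, -1.0]
finger_gap: 0.246
```

Run:
```python
from h import *
c,st=shot("wrist","w31")
print(st["ee_pos"],st["ee_rot"],st["force"],st["ft_torque"],st["finger_gap"])
print(fit(2,0,.0433,st,bias=.003))
save(c,"w31d",(190,260,330,360))
```

```text
[0.49458395 0.20001962 0.04131435] [ 3.1413884  -0.00445693  3.07750134] [ 0.00709386 -0.46331328 -1.03718136] [ 0.04743077 -0.02283746 -0.00560467] 0.24620405436954318
[0.0, -0.004, -0.0, -1.296, 0.009, -0.072]
```

View pics/w31d.png

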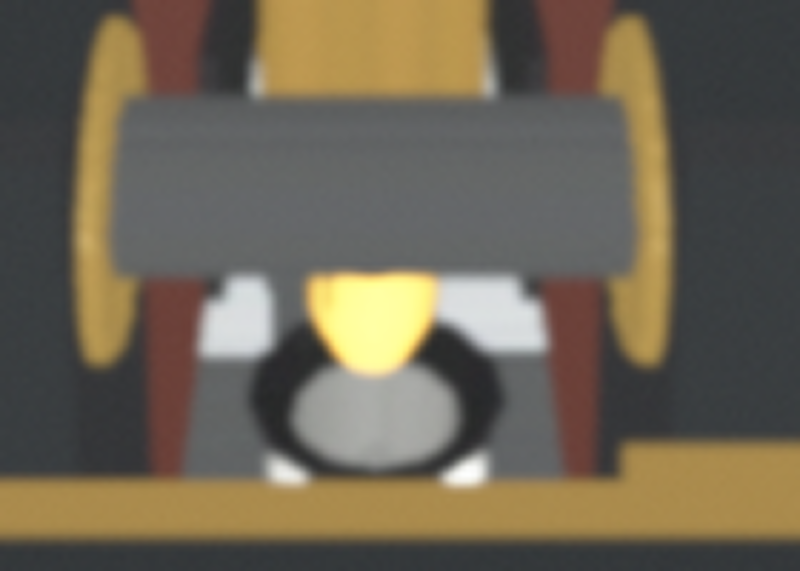

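Aligned (375 against 372). I'll raise 2 mm and insert fully.

>>> play_rows --pt "0 0 0 0 0.005 -0.065 12" --pt "0 0 0 0 0.005 -0.065 12" --pt "0 0 0 -0.15 0.005 -0.065 12" --pt "0 0 0 -0.3 0.005 -0.065 12" --pt "0 0 0 -0.45 0.005 -0.065 12" --pt "0 0 0 -0.6 0.005 -0.065 12" --pt "0 0 0 -0.6 0.005 -0.065 12" --pt "0 0 0 -0.6 0.005 -0.065 12"

```text
clock: 42.65
ee_pos: [0.5126, 0.199, 0.0431]
ee_rot: [3.141, -0.004, 3.077]
force: [0.4, -0.2, -0.7]
finger_gap: 0.247
```

>>> play_rows --pt "0 0 0 -0.15 0 0 12" --pt "0 0 0 -0.3 0 0 12" --pt "0 0 0 -0.42 0 0 12" --pt "0 0 0 -0.54 0 0 12" --pt "0 0 0 -0.64 0 0 12" --pt "0 0 0 -0.7 0 0 12" --pt "0 0 0 -0.7 0 0 12"

```text
clock: 43.23
ee_pos: [0.5325, 0.1979, 0.0431]
ee_rot: [3.141, -0.007, 3.078]
force: [-6.0, 0.8, 1.2]
finger_gap: 0.246
```

>>> play_rows --pt "0 0 0 -0.05 0 0 12" --pt "0 0 0 -0.1 0 0 12" --pt "0 0 0 -0.1 0 0 12"

```text
clock: 43.48
ee_pos: [0.5326, 0.1979, 0.0431]
ee_rot: [-3.141, -0.013, 3.079]
force: [-18.2, -0.3, 7.6]
finger_gap: 0.244
```

>>> play_rows --pt "0 0 0 -0.05 0 0 12" --pt "0 0 0 -0.05 0 0 12" --pt "0 0 0 -0.05 0 0 12"

```text
clock: 43.73
ee_pos: [0.5327, 0.1979, 0.0431]
ee_rot: [-3.141, -0.016, 3.079]
force: [-23.5, -1.1, 10.7]
finger_gap: 0.242
```

>>> play_rows --pt "0 0 0 0.14 0 0 12" --pt "0 0 0 0.14 0 0 36" --pt "0 0 0 0.14 0 0 36" --pt "0 0 0 0.14 0 0 36" --pt "0 0 0 0.14 0 -1.2 36" --pt "0 0 0 0.14 0 -2.5 36" --pt "0 0 0 0.6 0 -3.8 36" --pt "0 0 0 1 -1 -5 36"

```text
clock: 44.4
ee_pos: [0.5088, 0.1758, 0.1913]
ee_rot: [3.139, -0.002, 3.081]
force: [1.2, -1.1, 1.4]
finger_gap: 0.408
```

>>> play_rows --pt "0 0 0 0.3 -3 -2 40" --pt "0 0 0 0.3 -3.5 -3 40" --pt "0 0 0 0.3 -3.5 -3 40" --pt "0 0 0 0.3 -3.5 -3 40" --pt "0 0 0 0.3 -3.5 -3 40" --pt "0 0 0 0.3 -3.5 -3 40" --pt "0 0 0 0.3 -3.5 -3 40"

```text
clock: 44.98
ee_pos: [0.4931, 0.07, 0.2761]
ee_rot: [3.141, -0.007, 3.078]
force: [-0.7, -0.2, 0.3]
finger_gap: 0.457
```

Run:
```python
from h import *
c,st=shot("wrist","w32")
print(st["clock"],st["ee_pos"],st["ee_rot"],st["finger_gap"],st["force"])
save(c,"w32c",(60,130,490,250))
W=cloud(c,st);xb=np.array([.998,-.061]);yb=np.array([.061,.998]);n=W[...,:2]@xb;s=W[...,:2]@yb;z=W[...,2]
h=cv2.cvtColor(c["image"],cv2.COLOR_RGB2HSV);br=(h[...,0]>10)&(h[...,0]<32)&(h[...,1]>100)
for k in range(1,6):
    m=br&(abs(s-S[k])<.013)&(z>.058)&(z<.07)&(n<.56)
    m2=br&(abs(s-S[k])<.013)&(z>.04)&(z<.07)&(n<.56)
    if m.sum()>10: print(k,m.sum(),"head n",np.percentile(n[m],[2,98]).round(4),"min n",n[m2].min().round(4),"ztop",np.median(z[m]).round(4), "s",np.percentile(s[m],[2,98]).round(4))
```

```text
44.9833 [0.49314608 0.07001996 0.27613633] [ 3.14106388 -0.00691265  3.07839188] 0.45698758535157435 [-0.68842826 -0.21411989  0.29226578]
1 152 head n [0.5102 0.5367] min n 0.4954 ztop 0.0587 s [0.29   0.3092]
2 135 head n [0.5128 0.5392] min n 0.4953 ztop 0.0588 s [0.2186 0.2378]
3 152 head n [0.5127 0.5387] min n 0.4954 ztop 0.0586 s [0.1462 0.1664]
4 121 head n [0.5145 0.5349] min n 0.474 ztop 0.0585 s [0.0747 0.0944]
5 114 head n [0.5138 0.5373] min n 0.4739 ztop 0.0586 s [0.0034 0.0223]
```

View pics/w32c.png

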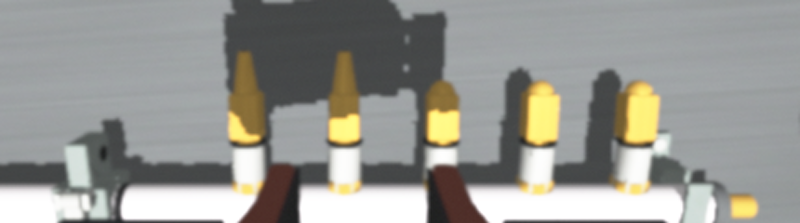

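View pics/w32.png

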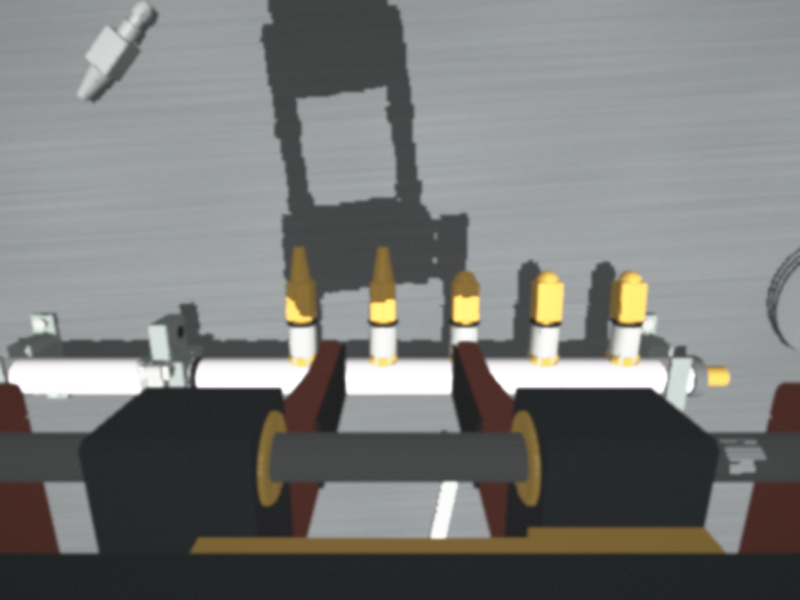

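All five are seated at matching depths: plug rear ends at 0.4953–0.4954 m, nozzle tips at 0.474 m. One last look at the clamp and lever.

>>> play_rows --pt "0 0 0 -1.3 -6.2 0 44" --pt "0 0 0 -1.3 -6.2 0 44" --pt "0 0 0 -1.3 -6.2 0 44" --pt "0 0 0 -1.3 -6.2 0 44" --pt "0 0 0 -1.3 -6.2 0 44" --pt "0 0 0 -1.3 -6.2 0 44" --pt "0 0 0 -1.3 -6.2 0 44" --pt "0 0 0 -1.3 -6.2 0 44"

```text
clock: 45.7
ee_pos: [0.5203, -0.1175, 0.2767]
ee_rot: [3.14, -0.006, 3.079]
force: [0.2, 0.1, -0.2]
finger_gap: 0.5
```

>>> play_rows --pt "0 0 0 0 0 0 44" --pt "0 0 0 0 0 0 44" --pt "0 0 0 0 0 0 44"

```text
clock: 45.95
ee_pos: [0.5203, -0.1177, 0.2783]
ee_rot: [3.141, -0.004, 3.08]
force: [0.7, 1.0, -0.2]
finger_gap: 0.508
```

Run:
```python
from h import *
c,st=shot("wrist","w33")
print(st["clock"],st["ee_pos"],st["ee_rot"])
save(c,"w33c",(190,150,350,270))
g=c["image"].astype(int)
for v in range(198,222,4): print(v,g[v,236:268].sum(1)//3)
W=cloud(c,st);n=W[...,:2]@[.998,-.061];s=W[...,:2]@[.061,.998];z=W[...,2]
m=(abs(s+.106)<.004)&(n>.57)&(n<.64)
for a in np.arange(.57,.64,.008):
    k=m&(n>a)&(n<a+.008);
    if k.sum(): print(a.round(3),np.median(z[k]).round(4),k.sum())
t,_=shot("top","t33")
```

```text
45.95 [ 0.52028346 -0.11771167  0.27827002] [ 3.1411971  -0.00370485  3.07977262]
198 [197 194 187 186 184 184 176 157 133 111  94  84  82  82  82  82  91  98
  94  82  71  67  67  67  66  67  67  65  66  66  67  66]
202 [113 110 110 111 113 122 139 153 152 133 109  98  99 108 114 118 120 117
 108  92  69  51  47  58  86 115 129 134 135 136 137 135]
206 [219 220 220 220 220 220 219 212 211 232 246 247 241 216 191 203 212 206
 188 157 112  69  53  90 158 219 238 242 242 242 242 242]
210 [250 250 250 251 251 250 250 247 240 243 249 251 247 228 204 206 213 206
 193 173 137  90  73 117 203 248 254 254 254 254 254 254]
214 [244 249 250 250 250 251 250 242 218 207 221 227 225 221 217 215 213 206
 199 192 164 122 106 150 235 255 255 255 255 255 255 255]
218 [248 250 250 250 250 251 249 238 206 193 208 214 215 215 214 214 212 209
 200 177 136  93  81 124 218 253 255 255 255 255 255 255]
0.57 0.0835 40
0.578 0.0817 42
0.586 0.0817 38
0.594 0.0816 34
0.602 0.0815 34
0.61 0.0822 36
0.618 0.0829 34
0.626 0.0834 33
0.634 0.0828 14
```

View pics/w33c.png

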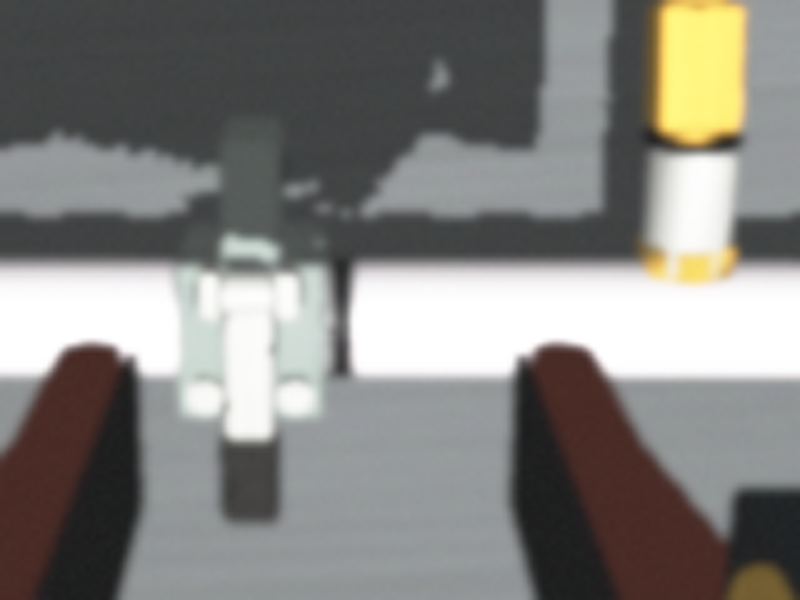

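View pics/t33.png

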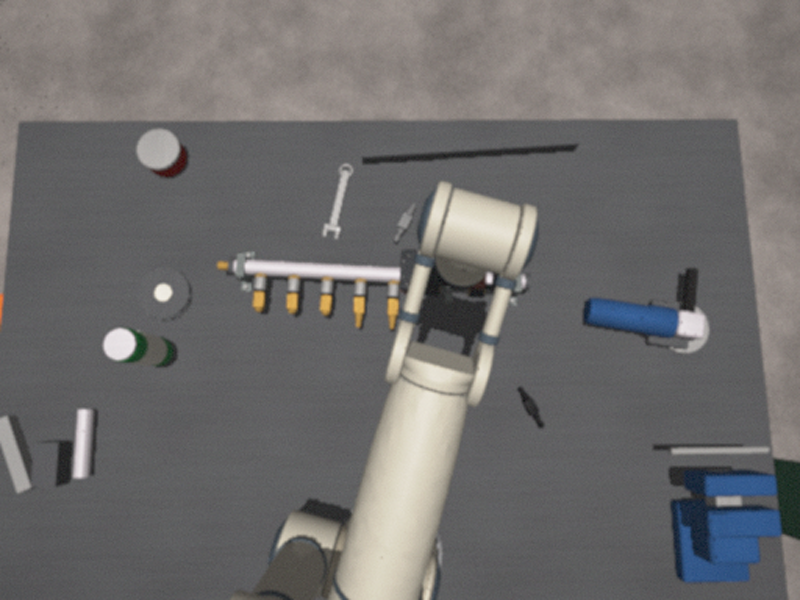

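The clamp face is at the ring, the lever top is flat at 82 mm, and all five fittings are filled. The bystanders look unmoved in the top view and the arm is clear, so I'm handing in.

Run:
```python
from station import robot
print(robot.hand_in())
```

```text
the job is handed in; nothing more can be done
None
```

The blow-off bar is made up and handed in at about 46 s of the 192 s limit. No verdict is reported, so the results below are my own last checks.

**What I did:** I slid the clamp by its lug to the painted ring, then pressed the lever shut. The two nozzles went into fittings 5 and 4, and the three plugs into fittings 3, 1 and 2. Only two nozzles were present, so no plug was left spare.

**Last checks:**
- **Fittings:** Each part stopped hard at 23–25 N. The last picture shows the plug ends within 0.1 mm of each other along the bar, and likewise the nozzle tips.
- **Lever:** Its top reads about 82 mm above the bench, and flat to within about 0.03 rad.
- **Bystanders:** By eye in the last top picture, the grinder, spray can, discs and spanner have not moved. The gripper was well clear when I handed in.

**What disagreed or went wrong:**
- **Clamp face:** The raw picture reading puts it about 2 mm past the ring's near edge. Allowing for glare on the white tube, it is about 1 mm past; the distance I slid it suggests about 1 mm short. All are within the 4 mm limit.
- **Fitting positions:** The camera placed them about 3 mm off sideways, so I lined up each part in the close view before pushing.
- **Fitting 4:** The first push jammed at about 27 N because the tool was 2–3 mm low. I backed off, raised it, and it then went home.

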